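# Check in cover plates at the flue shop counter

## Robot

A 6-joint arm with a two-finger parallel gripper is mounted at the origin on the work surface. World frame = base frame: x ahead of the robot, y to its left, z up, the work surface at z = 0. Lengths are in m, angles in rad, forces in N, time in s.
With the tool pointing down it reaches from about 0.35 to 0.975 m from the base axis. Payload 4.9 kg.
Tool frame: the origin (TCP) lies at the very end of the fingers, on their centre line; the grasp point (between the pads) lies 19 mm behind it; y points along the fingers, z is the direction in which the jaws open and shut, and the axes are right-handed (so a half turn about y gives the same grasp; the last joint's range is limited). The gripper opens to 85 mm and grips with 20 to 120 N. Pads are 22 mm wide; open, the fingers measure 114 mm over their backs; the gripper's body (76 mm by 85 mm) begins 54 mm behind the grasp point. The pads swing forward as they close: fully open they stand 13 mm farther back than shut.
Start: joints at [-1.356, 0.053, 1.613, -0, 1.476, -0.119], TCP at [0.205, -0.59, 0.231] pointing down, gripper open.
Joint ranges: [-3.01, 3.01], [-1.01, 2.22], [0.06, 2.58], [-1.02, 4.17], [0.09, 2.62], [-3.14, 3.14]. Speed limits (rad/s): [2.57, 2.57, 3.14, 3.14, 3.14, 3.14].

## Interface

Orientations are given as a rotation vector (axis times angle).
In Python, from station import ctrl gives the robot as it stands.
- The arm moves only by the tool arm_command, never from a script. Its argument "steps" is a list of rows, each a list of 3 entries, a list of its own where there are three numbers: the shift along the tool's x, y, z in m, then the turn, a rotation vector about the tool's x, y, z in degrees, then the opening, from 0 (shut) to 1 (fully open). In form: [[[dx, dy, dz], [ax, ay, az], gripper], ...]. A call has 1 to 5 rows; each row is the pose to reach, as a shift and turn from the pose measured when the call began, along the tool's axes at that moment; what a row does not reach only later rows make up. A row lasts 1/10 s, in which the tool goes at most 50 mm and 8.59 degrees, less where a joint would pass 70% of its speed; a pose out of reach is approached as far as the arm can. A call with a gripper value outside its range is refused whole. The fingers move at their own pace and stop on an object; "force" is the grip in N (left out, the last holds). Time passes only in rows, so rows that repeat a pose let the fingers close. It gives the time, the measured TCP pose, the force and the opening at its end, in the units of the state.
- ctrl.get_obs(): the state, without advancing time (a new reading comes with each control period).
- ctrl.get_image(name): name is "scene" or "top" or "wrist"; returns a dict with "img" (420x560x3 uint8, red, green, blue), "camera_matrix" (3x3 intrinsics, pixels), "world_from_camera" (4x4, takes a point from camera to world coordinates). Camera axes: x right, y up, looking along -z (the intrinsics and any distortion apply to the point x, -y, -z); pixel columns grow to the right and rows downward; lengths in m; the calibration is good to about 2 mm. The wrist camera is an equidistant fisheye: a pixel r from the principal point sees the ray r / f radians off the axis. A picture is of the moment at which its call begins. There is no depth.
- ctrl.finish_job(): hands the job in, once; it reports no verdict.
Trained networks look in a picture, given as the dict that the camera call returned (one of the last four; its "shot" number tells which), for a name from the list of things; names that differ only in an ending like _2 or _b are one class to them, and where a whole thing is asked for, a point or a joint stands for the part that bears it (a point fixed in the world has none). Each returns a list of dicts, best first, with "confidence" (0 to 1); they miss things now and then, are a little off and sometimes report something else, mostly with a low value. They report only what shows in the picture. A call takes as long as a camera call. They do not tell look-alikes from the thing itself.
- ctrl.boxes_of(picture, name): "position" ([row, column] in pixels, amid what is visible of it).
The state is a dict: "t": time; "q": joint angles; "dq": joint speeds; "effort": joint torques, N m; "tool_pos": TCP position; "tool_rot": TCP orientation; "contact_force": force on the tool from outside, world axes, zero at the start; "wrist_torque": the same for the moment, N m; "opening": finger opening in m.
Only numpy, scipy, OpenCV 4.12 (cv2) and the standard library are available. Lean on these libraries where they do the work, as an engineer would, in place of code of your own. Each camera call takes 0.05 s, during which the arm holds its last target.

## Task

Check in the two or three metal cover plates that lie at the right end of the deck: first press the domed key to open the list, then take the plates that are there in the order oblong, square, round, and slide each along the deck with a fingertip pressed on its top, never lifting it, until it lies centred on the glass window; with it there press the key of the plate's shape and after it the plus key, then slide the plate on, past the black line, to lie flat on the deck at the left end, beside and not on the others. When all are at the left end, press the domed key once more to close the list. Press the keys fully, one at a time and never the key of another shape than the plate on the window, and leave the other goods on the counter where they are.

Things in the scene. Friction and masses are not known exactly. Their poses are not given: they have to be found in the camera images.
- deck: check-in deck: fixed grey slab, slippery top 30 mm above the counter, 252 mm (its x, away from the robot) by 600 mm (its y, to the robot's left) inside a rim 8 mm wide, 9 mm high. Origin under its centre at counter height; place and turn vary. Plates start at the right end in a row along x; a black line at y = +115 mm marks off the left end. A fingertip pressed down with about 10 N drags a plate
- window (a point): centre of the round glass window, 70 mm across in a dark 90 mm ring, flush with the deck's surface, at the middle of the deck (30 mm above the counter)
- left_end (a point): middle of the deck's left end, on its surface, 200 mm along the deck's y from the window; the left end runs 115 to 300 mm from the window
- plate_oblong: loose oblong aluminium cover plate, 50 mm along its x, 110 mm along its y, 5 mm thick, 0.08 to 0.17 kg; origin at the centre of its underside, z up. It may be absent (None)
- plate_square: loose square aluminium cover plate, 66 x 66 x 5 mm, 0.08 to 0.17 kg; origin at the centre of its underside, z up. It may be absent (None)
- plate_round: loose round aluminium cover plate, 72 mm across, 5 mm thick, 0.08 to 0.17 kg; origin at the centre of its underside, z up. It may be absent (None)
- panel: fixed black key panel beyond the deck's far side, 58 x 270 x 36 mm high; origin under its centre. Five white spring keys, told apart by the shape of their caps, stand on it in a row along its y, 50 mm apart, in a different order each time
- key_dome_top (a point): centre of the top of the key with a domed round cap, 34 mm wide and 8 mm taller than the other keys; 64 mm above the counter when up, it goes down with the key; press here, straight down
- key_dome (a joint): how far that key is pressed, m: 0 up, 0.006 fully down; a spring returns it; it starts to move at 1.5 N and is fully down at 5 N, and counts as pressed beyond 0.004 held for 0.1 s
- key_oblong_top (a point): centre of the top of the key with an oblong cap, 36 x 16 mm; 56 mm above the counter when up, it goes down with the key; press here, straight down
- key_oblong (a joint): how far that key is pressed, m: 0 up, 0.006 fully down; a spring returns it; it starts to move at 1.5 N and is fully down at 5 N, and counts as pressed beyond 0.004 held for 0.1 s
- key_square_top (a point): centre of the top of the key with a square cap, 27 x 27 mm; 56 mm above the counter when up, it goes down with the key; press here, straight down
- key_square (a joint): how far that key is pressed, m: 0 up, 0.006 fully down; a spring returns it; it starts to move at 1.5 N and is fully down at 5 N, and counts as pressed beyond 0.004 held for 0.1 s
- key_round_top (a point): centre of the top of the key with a flat round cap, 31 mm wide; 56 mm above the counter when up, it goes down with the key; press here, straight down
- key_round (a joint): how far that key is pressed, m: 0 up, 0.006 fully down; a spring returns it; it starts to move at 1.5 N and is fully down at 5 N, and counts as pressed beyond 0.004 held for 0.1 s
- key_plus_top (a point): centre of the top of the key with a plus-shaped (cross) cap, 36 mm over its arms, 12 mm arm width; 56 mm above the counter when up, it goes down with the key; press here, straight down
- key_plus (a joint): how far that key is pressed, m: 0 up, 0.006 fully down; a spring returns it; it starts to move at 1.5 N and is fully down at 5 N, and counts as pressed beyond 0.004 held for 0.1 s
- flue_collar: bystander: open steel ring, 120 mm across, 55 mm high; origin at the centre of its underside
- carton: bystander: small cardboard carton, 130 x 100 x 80 mm high; origin at the centre of its underside
- sealant_jar: bystander: closed jar, 76 mm across, 90 mm high; origin at the centre of its underside
Not all that is in view belongs to the job. Leave any orange or turquoise look-alike of the plate_square alone.

How it is judged:
By the outcome, as a careful person would: the job done as asked, in the order asked, and still so for the second after the job is handed in, with the robot touching nothing.
Of plate_oblong, plate_square, plate_round only 2 to 3 are there at a start; the rules pass over those that are not, and their reading is None.
At some moment in a run one of plate_oblong, plate_square, plate_round may be knocked a few centimetres aside while the robot is not near it.
It also fails if it takes over 210 s, if anything falls off the work surface, if the arm or the gripper's body presses on something with over 40 N, if the wrist force passes 120 N, or if a joint passes its speed limit or range.

## Working session

There is one attempt and no reset: what is moved stays moved. The work goes in short steps, Python scripts to look and compute and a tool call to move; the robot and the scene stay as the last step left them, time stands still between calls to the robot, and variables do not carry over. Pictures are saved under pics/ and viewed, and the job is handed in when it is done.

Besides the shell and the picture viewer there is one more tool, called after "Call:" as name([rows], argument=value, ...), one row to a line, values as JSON. arm_command: Moves the arm, as the interface text tells. Its arguments: {"type":"object","properties":{"steps":{"type":"array"},"force":{"type":"number"}},"required":["steps"]}

```bash
ls; mkdir -p pics
cat > h.py <<'E'
import numpy as np, cv2
from station import ctrl
from scipy.spatial.transform import Rotation as R
def shot(n,f=None):
    p=ctrl.get_image(n)
    if f: cv2.imwrite('pics/'+f,p['img'][:,:,::-1])
    return p
def ray(p,u,v,fish=False):
    K=np.array(p['camera_matrix']);T=np.array(p['world_from_camera'])
    x=(u-K[0,2])/K[0,0];y=(v-K[1,2])/K[1,1]
    if fish:
        r=np.hypot(x,y); 
        s=np.sin(r)/r if r>1e-9 else 1
        d=np.array([x*s,-y*s,-np.cos(r)])
    else: d=np.array([x,-y,-1.])
    return T[:3,3],T[:3,:3]@d
def onz(p,u,v,z,fish=False):
    o,d=ray(p,u,v,fish); return o+d*(z-o[2])/d[2]
def proj(p,X,fish=False):
    K=np.array(p['camera_matrix']);T=np.array(p['world_from_camera'])
    c=T[:3,:3].T@(np.array(X)-T[:3,3]); x,y,z=c[0],-c[1],-c[2]
    if fish:
        r=np.hypot(x,y); th=np.arctan2(r,z); s=th/r if r>1e-9 else 1/z
        return K[0,0]*x*s+K[0,2],K[1,1]*y*s+K[1,2]
    return K[0,0]*x/z+K[0,2],K[1,1]*y/z+K[1,2]
E
python3 - <<'E'
from h import *
np.set_printoptions(precision=4,suppress=True)
print(ctrl.get_obs())
for n in ['scene','top','wrist']:
    p=shot(n,n+'0.png'); print(n,p['camera_matrix'],p['world_from_camera'],p.keys())
    if n=='top':
        for k in ['plate_oblong','plate_square','plate_round','panel','deck','key_dome','key_oblong','key_square','key_round','key_plus','carton','flue_collar','sealant_jar']:
            print(k,[(np.round(b['position'],1),round(b['confidence'],2)) for b in ctrl.boxes_of(p,k)])
E
```

```text
pics
{'t': 0.0, 'q': array([-1.356 ,  0.0534,  1.6143,  0.    ,  1.476 , -0.119 ]), 'dq': array([-0.0001, -0.0003, -0.002 ,  0.0007,  0.002 , -0.0005]), 'effort': array([ -0.0006, -39.3684, -37.0178,  -0.0002,   0.0069,   0.    ]), 'tool_pos': array([ 0.2046, -0.5899,  0.23  ]), 'tool_rot': array([-0.3438,  2.0427, -2.0384]), 'contact_force': array([0.2293, 0.4597, 0.6774]), 'wrist_torque': array([ 0.0029,  0.0261, -0.0247]), 'opening': 0.08497938448786847}
scene [[474.3054   0.     277.4565]
 [  0.     474.3054 205.0377]
 [  0.       0.       1.    ]] [[ 0.4702 -0.522   0.7116  1.5294]
 [ 0.8823  0.2958 -0.3661 -0.5597]
 [-0.0193  0.8     0.5997  0.9653]
 [ 0.      0.      0.      1.    ]] dict_keys(['img', 'camera_matrix', 'world_from_camera', 'shot'])
top [[481.5771   0.     278.3217]
 [  0.     481.5771 204.1774]
 [  0.       0.       1.    ]] [[ 0.0289  0.9973 -0.0674  0.3904]
 [-0.9995  0.0294  0.0068 -0.0091]
 [ 0.0088  0.0672  0.9977  1.2651]
 [ 0.      0.      0.      1.    ]] dict_keys(['img', 'camera_matrix', 'world_from_camera', 'shot'])
plate_oblong [(array([167.1, 340.4
[... 240 characters left out ...]
36.3, 286. ]), 0.93)]
deck [(array([190.6, 266.5]), 0.6)]
key_dome [(array([128.6, 300.4]), 0.69)]
key_oblong [(array([128.6, 301.4]), 0.68), (array([127.7, 259.5]), 0.62)]
key_square []
key_round [(array([123.4, 244.1]), 0.71)]
key_plus []
carton [(array([212.3, 460.6]), 0.73)]
flue_collar [(array([205.6,  69.5]), 0.7), (array([136. , 272.1]), 0.17)]
sealant_jar [(array([153.8, 103.5]), 0.96)]
wrist [[325.1923   0.     280.8069]
 [  0.     325.1923 211.054 ]
 [  0.       0.       1.    ]] [[ 0.3284  0.9081  0.2599  0.2708]
 [-0.9445  0.3158  0.0902 -0.5668]
 [-0.0002 -0.2751  0.9614  0.3733]
 [ 0.      0.      0.      1.    ]] dict_keys(['img', 'camera_matrix', 'world_from_camera', 'shot'])
```

View pics/top0.png

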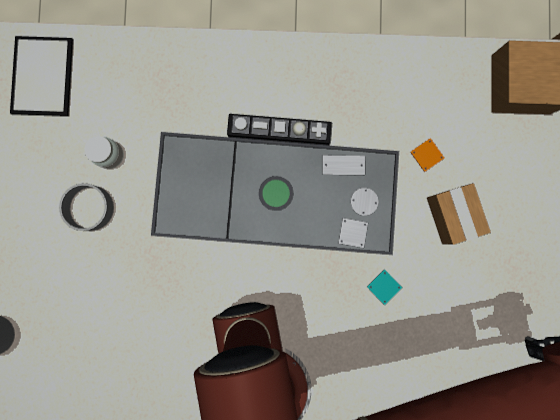

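View pics/scene0.png

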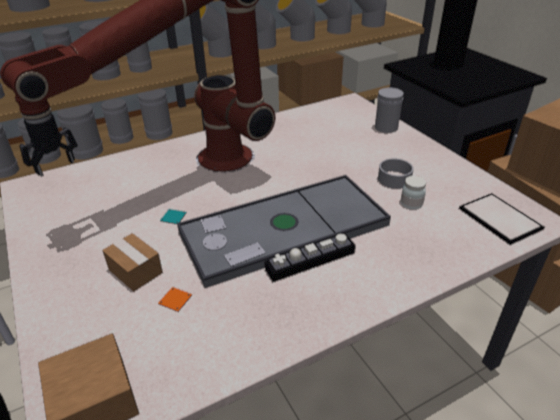

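View pics/wrist0.png

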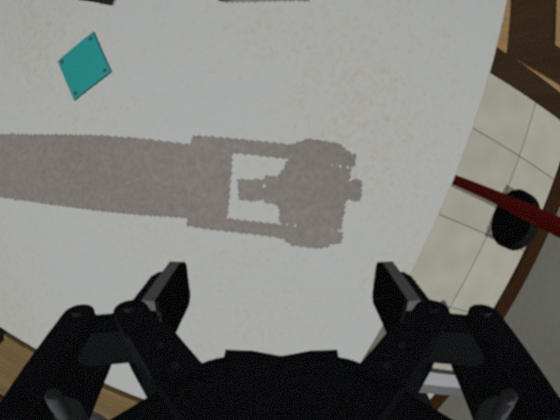

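Run:
```python
import cv2
a=cv2.imread('pics/top0.png')[100:160,220:340]; b=cv2.imread('pics/scene0.png')[220:285,260:360]
cv2.imwrite('pics/z1.png',cv2.resize(a,(780,390),interpolation=cv2.INTER_CUBIC))
cv2.imwrite('pics/z2.png',cv2.resize(b,(780,507),interpolation=cv2.INTER_CUBIC))
a=cv2.imread('pics/top0.png')[125:265,145:405]
cv2.imwrite('pics/z3.png',cv2.resize(a,(780,420),interpolation=cv2.INTER_CUBIC))
```

```text
(no output)
```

View pics/z1.png

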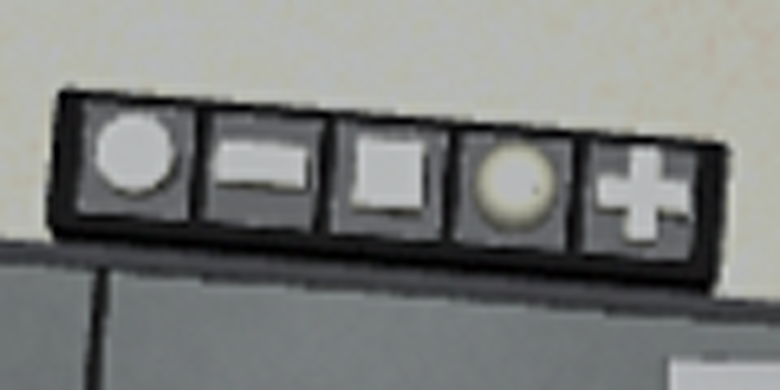

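View pics/z2.png

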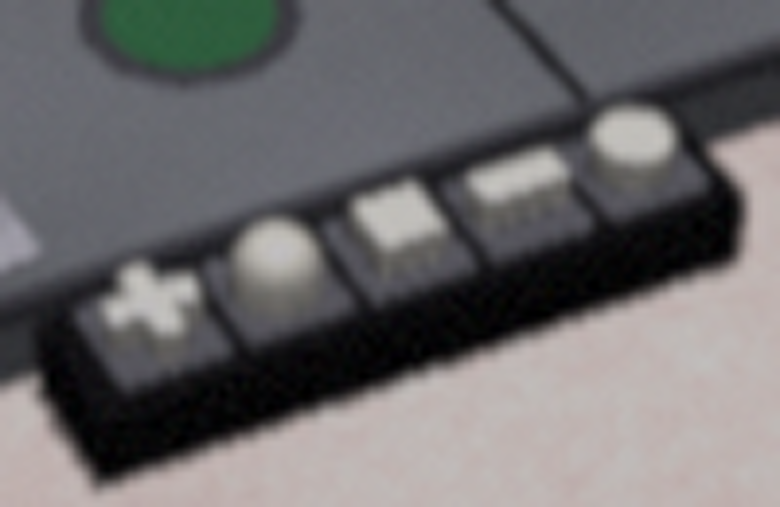

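View pics/z3.png

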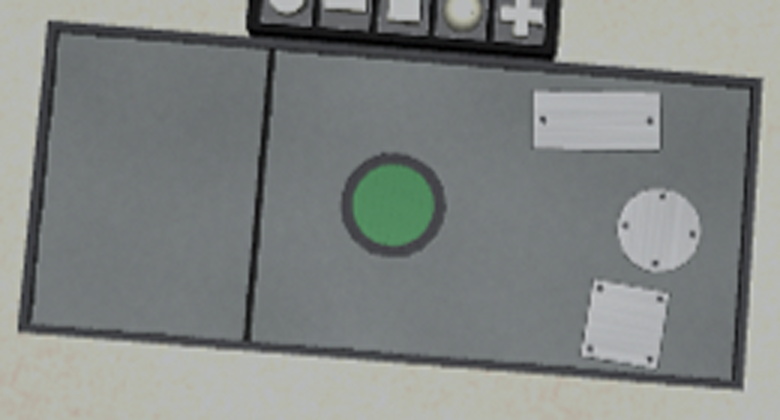

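```bash
cat > meas.py <<'E'
from h import *
np.set_printoptions(precision=4,suppress=True)
def white(p):
    hsv=cv2.cvtColor(p['img'],cv2.COLOR_RGB2HSV)
    return hsv
E
python3 - <<'E'
from meas import *
p=shot('top'); s=shot('scene')
C=[(161.7,132.3),(399,151.7),(392.3,254.3),(151.7,235.3)]
W=np.array([onz(p,u+0,v+0,.039) for u,v in C]); print(W)
print('center',W.mean(0), 'len',[np.linalg.norm(W[i]-W[(i+1)%4]) for i in range(4)])
for a,b in ((0,1),(3,2)):
    d=W[a]-W[b]; print('yaw', np.degrees(np.arctan2(-d[0],d[1])))
for a,b in ((0,3),(1,2)):
    d=W[a]-W[b]; print('yaw', np.degrees(np.arctan2(d[1],d[0])))
for n,q in (('top',p),('scene',s)):
    hsv=cv2.cvtColor(q['img'],cv2.COLOR_RGB2HSV)
    m=((hsv[...,0]>50)&(hsv[...,0]<80)&(hsv[...,1]>90)).astype(np.uint8)
    k,l,st,ce=cv2.connectedComponentsWithStats(m)
    i=1+np.argmax(st[1:,4]); print(n,ce[i],st[i],onz(q,*ce[i],.03))
g=cv2.cvtColor(p['img'],cv2.COLOR_RGB2GRAY)
print(g[165,340],g[200,300],g[136,300])
deckpoly=np.zeros_like(g); cv2.fillPoly(deckpoly,[np.array([(164,135),(396,154),(390,251),(155,232)])],1)
m=((g>150)&(deckpoly>0)).astype(np.uint8)
k,l,st,ce=cv2.connectedComponentsWithStats(m)
for i in range(1,k):
    if st[i,4]<50: continue
    cn=cv2.findContours((l==i).astype(np.uint8),0,1)[0][0]
    r=cv2.minAreaRect(cn); box=np.array([onz(p,u,v,.035) for u,v in cv2.boxPoints(r)])
    print(st[i],ce[i],r,onz(p,*r[0],.035),np.linalg.norm(box[0]-box[1]),np.linalg.norm(box[1]-box[2]), np.degrees(np.arctan2(*(box[1]-box[0])[:2][::-1])))
pp=np.zeros_like(g); cv2.fillPoly(pp,[np.array([(232,113),(331,121),(329,142),(228,134)])],1)
m=((g>150)&(pp>0)).astype(np.uint8)
k,l,st,ce=cv2.connectedComponentsWithStats(m)
for i in range(1,k):
    if st[i,4]<30: continue
    print('key',st[i],ce[i],onz(p,*ce[i],.056),onz(p,*ce[i],.064))
print(R.from_rotvec(ctrl.get_obs()['tool_rot']).as_matrix())
E
```

```text
[[ 0.6497  0.2877  0.039 ]
 [ 0.6179 -0.3244  0.039 ]
 [ 0.3543 -0.3105  0.039 ]
 [ 0.3848  0.3011  0.039 ]]
center [ 0.5017 -0.0115  0.039 ] len [np.float64(0.6129298562039235), np.float64(0.2639728437463401), np.float64(0.6123373834836682), np.float64(0.26522636322428145)]
yaw -2.969976469529628
yaw -2.8527049605363177
yaw -2.8861070060272307
yaw -3.01458443616352
top [275.5507 192.9094] [263 180  26  27 552] [ 0.5028 -0.0096  0.03  ]
scene [283.7143 221.3377] [273 215  22  14 231] [ 0.5046 -0.0117  0.03  ]
178 124 105
[323 155  42  20 776] [343.6082 164.8608] ((343.4786071777344, 164.87753295898438), (41.426700592041016, 18.750520706176758), 1.3971810340881348) [ 0.58   -0.1824  0.035 ] 0.04870449847893156 0.10702314055194415 -0.08718918152083155
[351 188  27  28 558] [364.1272 201.2867] ((364.0, 201.5), (27.0, 26.0), 90.0) [ 0.4869 -0.237   0.035 ] 0.06692953645352584 0.06946751731058422 -88.2932711108146
[339 218  29  30 624] [352.9022 232.7067] ((352.968017578125, 232.67599487304688), (25.401735305786133, 25.31229019165039), 10.304845809936523) [ 0.4063 -0.2102  0.035 ] 0.06465915254671202 0.06494424907995396 -9.155696184405507
key [235 118  11  11 103] [240.165  122.9126] [0.6764 0.0856 0.056 ] [0.6745 0.085  0.064 ]
key [274 121  11  11 103] [279.3689 126.3107] [ 0.6707 -0.0143  0.056 ] [ 0.6688 -0.0143  0.064 ]
key [253 122  14   7  80] [259.5375 124.6375] [0.6735 0.0363 0.056 ] [0.6716 0.036  0.064 ]
key [294 123  11  10  84] [298.8929 127.4405] [ 0.6693 -0.064   0.056 ] [ 0.6675 -0.0637  0.064 ]
key [312 123  14  14 105] [318.4667 129.3905] [ 0.6658 -0.114   0.056 ] [ 0.664  -0.1133  0.064 ]
[[-0.9448  0.      0.3276]
 [-0.3276 -0.     -0.9448]
 [-0.     -1.      0.    ]]
```

```bash
cat >> meas.py <<'E'
yaw=np.radians(-2.93); Cw=np.array([.503,-.0100])
ex=np.array([np.cos(yaw),np.sin(yaw)]); ey=np.array([-np.sin(yaw),np.cos(yaw)])
def d2w(x,y): return Cw+ex*x+ey*y
def w2d(w): d=np.array(w)[:2]-Cw; return np.array([d@ex,d@ey])
Rt=np.array([[-ex[0],0,-ey[0]],[-ex[1],0,-ey[1]],[0,-1,0]])
def to(x,y,z):
    o=ctrl.get_obs(); A=R.from_rotvec(o['tool_rot']).as_matrix()
    print('t',round(o['t'],2),'pos',o['tool_pos'],'deck',w2d(o['tool_pos']),'F',o['contact_force'])
    print(' shift',A.T@(np.array([x,y,z])-o['tool_pos']),'rot',np.degrees(R.from_matrix(A.T@Rt).as_rotvec()))
E
python3 -c "
from meas import *
to(.668,-.0641,.13)
for k,w in dict(round=(.6764,.0856),obl=(.6735,.0363),sq=(.6707,-.0143),dome=(.668,-.0641),plus=(.6658,-.114),PO=(.58,-.1824),PR=(.4869,-.237),PS=(.4063,-.2102)).items(): print(k,w2d(w))
"
```

```text
t 0.9 pos [ 0.2048 -0.5905  0.2313] deck [-0.2682 -0.595 ] F [ 0.5561  0.4062 -0.3266]
 shift [-0.6101  0.1013 -0.3456] rot [-0.0006 22.0527 -0.0007]
round [0.1683 0.1043]
obl [0.1679 0.055 ]
sq [0.1677 0.0043]
dome [ 0.1675 -0.0456]
plus [ 0.1679 -0.0955]
PO [ 0.0857 -0.1682]
PR [-0.0045 -0.2275]
PS [-0.0863 -0.2049]
```

Call:
arm_command([
  [[-0.61,0.06,-0.346],[0,22.05,0],0],
  [[-0.61,0.06,-0.346],[0,22.05,0],0],
  [[-0.61,0.06,-0.346],[0,22.05,0],0],
  [[-0.61,0.06,-0.346],[0,22.05,0],0],
  [[-0.61,0.06,-0.346],[0,22.05,0],0],
])

```text
t: 1.4
tool_pos: [0.3698, -0.4024, 0.2101]
tool_rot: [-0.057, -2.195, 2.196]
contact_force: [0.4, 0.1, -0.3]
opening: 0.0124
```

```bash
python3 -c "
from meas import *
to(.668,-.0641,.13)"
```

```text
t 1.4 pos [ 0.3698 -0.4024  0.2101] deck [-0.113  -0.3987] F [ 0.4218  0.1001 -0.3216]
 shift [-0.2804  0.0801 -0.3533] rot [-0.0298 -0.0252 -0.0305]
```

Now tool axes equal minus-deck x / down / minus-deck y.

Call:
arm_command([
  [[-0.28,0.08,-0.353],[0,0,0],0],
  [[-0.28,0.08,-0.353],[0,0,0],0],
  [[-0.28,0.08,-0.353],[0,0,0],0],
  [[-0.28,0.08,-0.353],[0,0,0],0],
  [[-0.28,0.08,-0.353],[0,0,0],0],
])

```text
t: 1.9
tool_pos: [0.5326, -0.2174, 0.1665]
tool_rot: [-0.058, -2.195, 2.197]
contact_force: [0.1, -1.0, -0.4]
opening: -0.0
```

```bash
python3 -c "
from meas import *
to(.668,-.0641,.13)"
```

```text
t 1.9 pos [ 0.5326 -0.2174  0.1665] deck [ 0.0401 -0.2056] F [ 0.1079 -0.9958 -0.3535]
 shift [-0.1273  0.0365 -0.1601] rot [-0.0598 -0.022  -0.0732]
```

Call:
arm_command([
  [[-0.127,0.036,-0.16],[0,0,0],0],
  [[-0.127,0.036,-0.16],[0,0,0],0],
  [[-0.127,0.036,-0.16],[0,0,0],0],
  [[-0.127,0.036,-0.16],[0,0,0],0],
  [[-0.127,0.036,-0.16],[0,0,0],0],
])

```text
t: 2.4
tool_pos: [0.6693, -0.06, 0.129]
tool_rot: [-0.052, -2.198, 2.197]
contact_force: [-0.8, -0.2, 0.9]
opening: 0.0
```

```bash
python3 -c "
from meas import *
to(.668,-.0641,.068)
p=shot('wrist','w1.png');s=shot('scene','s1.png'); cv2.imwrite('pics/s1z.png',cv2.resize(s['img'][150:300,160:400,::-1],(800,500)))
X=[*d2w(.1675,-.0456),.064]
print(proj(p,X,True), proj(s,X), proj(p,ctrl.get_obs()['tool_pos'],True))"
```

```text
t 2.4 pos [ 0.6693 -0.06    0.129 ] deck [ 0.1687 -0.0414] F [-0.7884 -0.2478  0.9376]
 shift [0.0012 0.061  0.0042] rot [ 0.0266  0.2362 -0.0175]
(np.float64(288.2134606775014), np.float64(227.92280985327398)) (np.float64(295.0680336626956), np.float64(249.37070074022773)) (np.float64(288.1977257179775), np.float64(271.8083884856871))
```

View pics/w1.png

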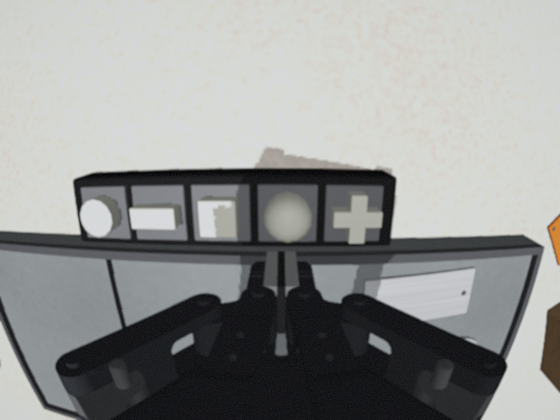

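View pics/s1z.png

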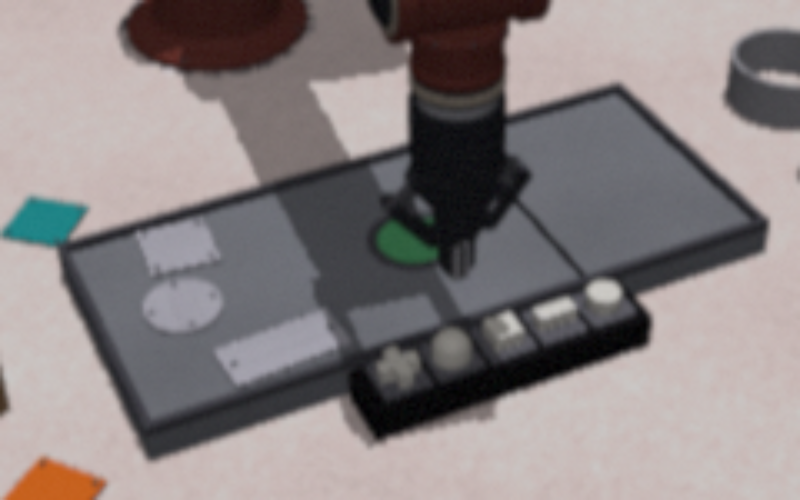

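```bash
python3 -c "
from meas import *
to(.668,-.0641,.068)
p=shot('wrist')
print(p['world_from_camera'])
im=p['img'].copy()
pts=[[*d2w(.168,y),.056] for y in (.1043,.0547,.0046,-.0955)]+[[*d2w(.168,-.0455),.064]]+[[*d2w(a*.134,b*.308),.039] for a in(1,) for b in (-1,1)]+[[.58,-.1824,.035],ctrl.get_obs()['tool_pos']]
for X in pts:
    u,v=proj(p,X,True); print(np.round(X,3),round(u,1),round(v,1)); cv2.circle(im,(int(round(u)),int(round(v))),3,(255,0,0),-1)
cv2.imwrite('pics/w2.png',im[:,:,::-1])
"
```

```text
t 2.5 pos [ 0.668  -0.0627  0.1297] deck [ 0.1675 -0.0442] F [ 0.6762 -0.5743  0.2627]
 shift [-0.      0.0617  0.0013] rot [-0.0625  0.1334  0.0008]
[[-0.0479  0.9603  0.2749  0.7379]
 [-0.9989 -0.0463 -0.0124 -0.0652]
 [ 0.0008 -0.2752  0.9614  0.2717]
 [ 0.      0.      0.      1.    ]]
[0.676 0.086 0.056] 92.7 219.8
[0.674 0.036 0.056] 147.7 220.6
[ 0.671 -0.014  0.056] 212.7 221.2
[ 0.666 -0.114  0.056] 354.1 221.6
[ 0.668 -0.064  0.064] 283.8 225.2
[ 0.621 -0.324  0.039] 542.7 246.8
[0.653 0.291 0.039] -27.3 241.1
[ 0.58  -0.182  0.035] 418.0 300.4
[ 0.668 -0.064  0.13 ] 285.2 270.3
```

View pics/w2.png

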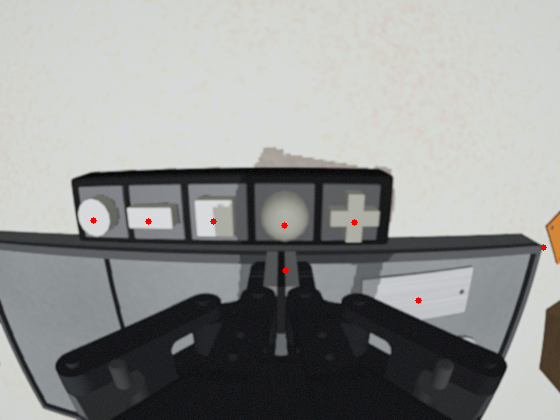

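Call:
arm_command([
  [[-0.001,0.04,0.001],[0,0,0],0],
  [[-0.001,0.06,0.001],[0,0,0],0],
  [[-0.001,0.067,0.001],[0,0,0],0],
  [[-0.001,0.07,0.001],[0,0,0],0],
  [[-0.001,0.07,0.001],[0,0,0],0],
])

```text
t: 3.05
tool_pos: [0.6689, -0.0664, 0.0619]
tool_rot: [-0.059, -2.194, 2.199]
contact_force: [-1.9, -0.9, 2.9]
opening: 0.0001
```

Call:
arm_command([
  [[0,0.004,-0.002],[0,0,0],0],
  [[0,0.006,-0.002],[0,0,0],0],
  [[0,0.006,-0.002],[0,0,0],0],
  [[0,0.006,-0.002],[0,0,0],0],
])

```text
t: 3.45
tool_pos: [0.6706, -0.0653, 0.0581]
tool_rot: [-0.063, -2.194, 2.203]
contact_force: [-0.6, -3.3, 5.3]
opening: -0.0002
```

Call:
arm_command([
  [[0.001,0.003,-0.001],[0,0,0],0],
  [[0.001,0.004,-0.001],[0,0,0],0],
  [[0.001,0.004,-0.001],[0,0,0],0],
])

```text
t: 3.75
tool_pos: [0.6708, -0.0653, 0.0579]
tool_rot: [-0.064, -2.192, 2.206]
contact_force: [-7.8, -2.3, 14.5]
opening: -0.0001
```

Call:
arm_command([
  [[0,-0.03,0],[0,0,0],0],
  [[0,-0.06,0],[0,0,0],0],
  [[0.08,-0.06,0.123],[0,0,0],0],
  [[0.08,-0.06,0.123],[0,0,0],0],
  [[0.08,-0.06,0.123],[0,0,0],0],
])

```text
t: 4.25
tool_pos: [0.5836, -0.1844, 0.1185]
tool_rot: [-0.065, -2.193, 2.208]
contact_force: [0.6, -1.3, -0.4]
opening: -0.0001
```

```bash
cat >> meas.py <<'E'
def look(tag):
    p=shot('top'); im=p['img'].copy()
    c=im[120:265,140:405]; cv2.imwrite('pics/t%s.png'%tag,cv2.resize(c[:,:,::-1],(795,435),interpolation=cv2.INTER_CUBIC))
    for k in ['plate_oblong','plate_square','plate_round']:
        for b in ctrl.boxes_of(p,k):
            v,u=b['position']; X=onz(p,u,v,.035); print(k,round(b['confidence'],2),(round(u),round(v)),'deck',w2d(X))
    w=shot('wrist','w%s.png'%tag); 
    for k in ['plate_oblong','plate_square','plate_round']:
        for b in ctrl.boxes_of(w,k):
            v,u=b['position']; X=onz(w,u,v,.035,True); print('wrist',k,round(b['confidence'],2),(round(u),round(v)),'deck',w2d(X))
E
python3 -c "
from meas import *
look('a')
to(*d2w(.0857,-.1682),.04)"
```

```text
plate_oblong 0.72 (344, 167) deck [ 0.0813 -0.1694]
plate_square 0.74 (383, 288) deck [-0.2191 -0.2913]
plate_square 0.73 (425, 154) deck [ 0.1312 -0.3776]
plate_square 0.71 (360, 236) deck [-0.0921 -0.2238]
plate_square 0.59 (299, 129) deck [ 0.1695 -0.0476]
wrist plate_oblong 0.58 (278, 220) deck [ 0.0893 -0.1678]
wrist plate_square 0.73 (512, 156) deck [ 0.1429 -0.3633]
wrist plate_square 0.36 (140, 109) deck [ 0.173  -0.0673]
wrist plate_round 0.97 (351, 292) deck [ 0.0282 -0.2259]
t 4.65 pos [ 0.5849 -0.1826  0.118 ] deck [ 0.0906 -0.1682] F [ 0.0669 -0.0175 -0.1943]
 shift [ 0.0055  0.078  -0.0004] rot [-0.3352  0.0967 -0.4637]
```

View pics/ta.png

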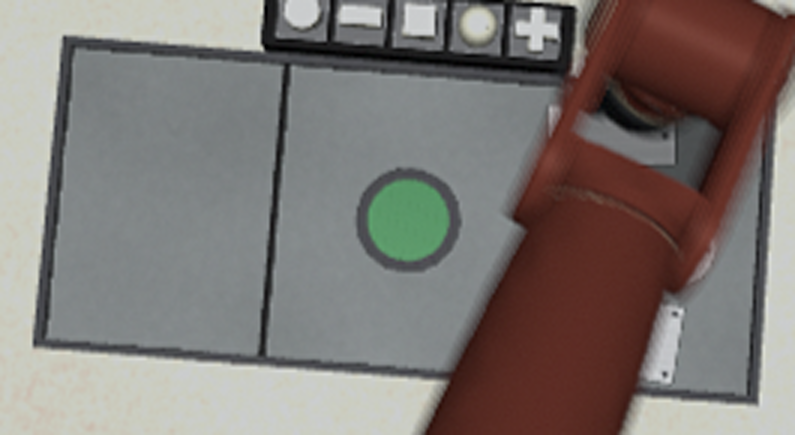

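View pics/wa.png

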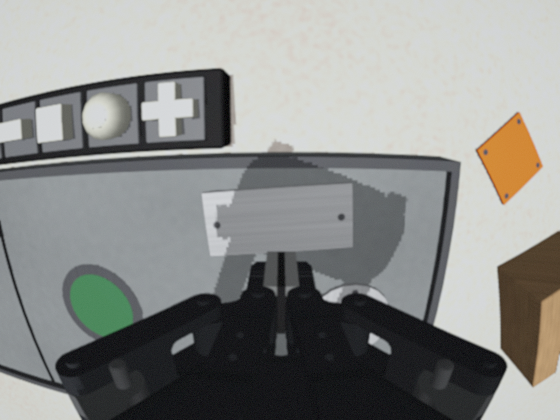

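Call:
arm_command([
  [[0.005,0.04,0],[0.3,0,0.4],0],
  [[0.005,0.07,0],[0.3,0,0.4],0],
  [[0.005,0.079,0],[0.3,0,0.4],0],
  [[0.005,0.084,0],[0.3,0,0.4],0],
  [[0.005,0.085,0],[0.3,0,0.4],0],
])

```text
t: 5.15
tool_pos: [0.5825, -0.1827, 0.0351]
tool_rot: [-0.072, -2.192, 2.219]
contact_force: [-0.9, 0.6, 7.1]
opening: -0.0001
```

```bash
python3 -c "
from meas import *
to(*d2w(.0857,-.1682),.032)"
```

```text
t 5.15 pos [ 0.5825 -0.1827  0.0351] deck [ 0.0882 -0.1684] F [-0.8761  0.6285  7.0604]
 shift [ 0.0026  0.0031 -0.0003] rot [-0.6772  0.1716 -1.0029]
```

Call:
arm_command([
  [[0,0.004,0],[-0.7,0,-1],0],
  [[0.005,0.004,-0.01],[-0.7,0,-1],0],
  [[0.013,0.004,-0.025],[-0.7,0,-1],0],
  [[0.02,0.004,-0.04],[-0.7,0,-1],0],
  [[0.028,0.004,-0.055],[-0.7,0,-1],0],
])

```text
t: 5.65
tool_pos: [0.5619, -0.1275, 0.035]
tool_rot: [-0.063, -2.198, 2.207]
contact_force: [0.9, -2.1, 10.3]
opening: -0.0001
```

```bash
python3 -c "
from meas import *
to(*d2w(.0,0),.031)
w=shot('wrist','wb.png')"
```

```text
t 5.65 pos [ 0.5619 -0.1275  0.035 ] deck [ 0.0648 -0.1143] F [ 0.9417 -2.0711 10.3313]
 shift [ 0.0644  0.003  -0.1146] rot [-0.2096  0.2299 -0.5615]
```

View pics/wb.png

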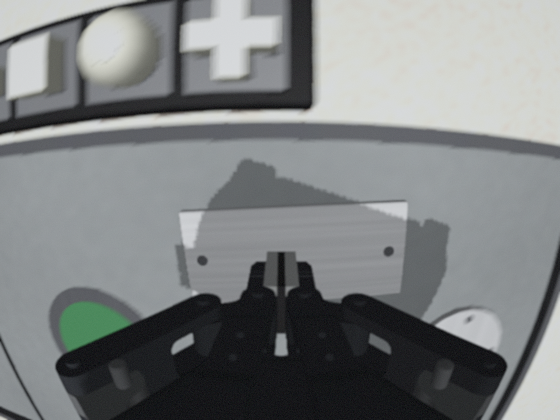

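Call:
arm_command([
  [[0.01,0.0035,-0.018],[-0.2,0,-0.6],0],
  [[0.021,0.0035,-0.038],[-0.2,0,-0.6],0],
  [[0.032,0.0035,-0.058],[-0.2,0,-0.6],0],
  [[0.043,0.0035,-0.078],[-0.2,0,-0.6],0],
  [[0.05,0.0035,-0.09],[-0.2,0,-0.6],0],
])

```text
t: 6.2
tool_pos: [0.5186, -0.0325, 0.035]
tool_rot: [-0.055, -2.201, 2.203]
contact_force: [1.1, -2.2, 10.9]
opening: -0.0001
```

```bash
python3 -c "
from meas import *
to(*d2w(.0,0),.031)"
```

```text
t 6.2 pos [ 0.5186 -0.0325  0.035 ] deck [ 0.0167 -0.0217] F [ 1.0857 -2.1767 10.8578]
 shift [ 0.0166  0.0039 -0.0218] rot [-0.0443  0.4158 -0.3625]
```

Call:
arm_command([
  [[0.008,0.0035,-0.01],[0,0,-0.3],0],
  [[0.0155,0.0035,-0.02],[0,0,-0.3],0],
  [[0.0155,0.0035,-0.021],[0,0,-0.3],0],
  [[0.0155,0.0035,-0.021],[0,0,-0.3],0],
])

```text
t: 6.6
tool_pos: [0.5065, -0.0099, 0.035]
tool_rot: [-0.053, -2.202, 2.204]
contact_force: [-2.4, 0.5, 13.2]
opening: -0.0001
```

```bash
cat >> meas.py <<'E'
def wlook(tag):
    w=shot('wrist','w%s.png'%tag); t=shot('top')
    c=t['img'][120:265,140:405]; cv2.imwrite('pics/t%s.png'%tag,cv2.resize(c[:,:,::-1],(795,435),interpolation=cv2.INTER_CUBIC))
    return w,t
E
python3 -c "
from meas import *
to(*d2w(.0,0),.031)
wlook('c')"
```

```text
t 6.6 pos [ 0.5065 -0.0099  0.035 ] deck [0.0035 0.0003] F [-2.3902  0.5256 13.1622]
 shift [0.0035 0.004  0.0003] rot [-0.0569  0.5205 -0.3276]
```

View pics/wc.png

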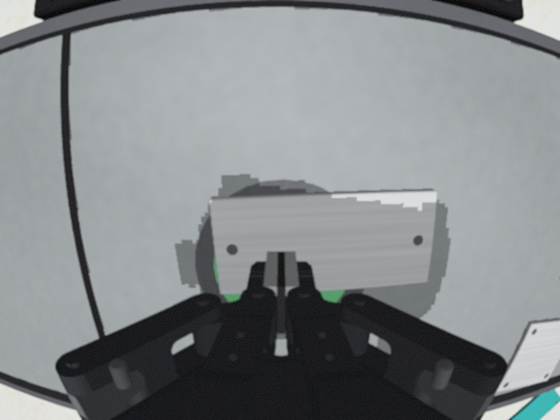

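View pics/tc.png

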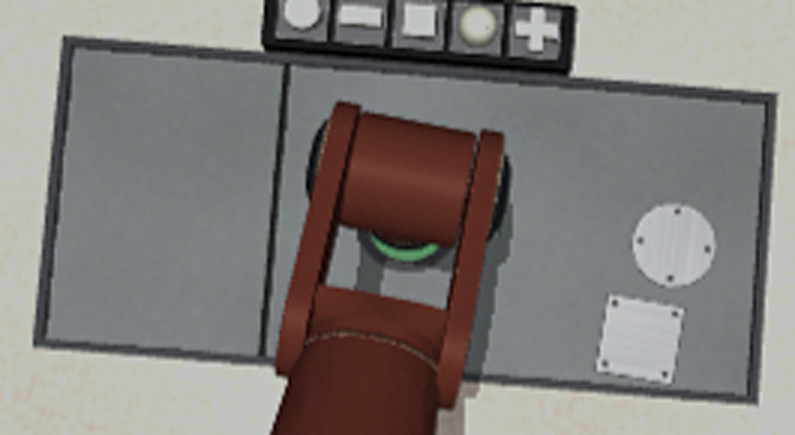

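Call:
arm_command([
  [[0,-0.03,0],[0,0.5,-0.3],0],
  [[0.03,-0.07,0],[0,0.5,-0.3],0],
  [[0.09,-0.08,0],[0,0.5,-0.3],0],
  [[0.09,-0.08,0],[0,0.5,-0.3],0],
  [[0.09,-0.08,0],[0,0.5,-0.3],0],
])

```text
t: 7.2
tool_pos: [0.4153, -0.0052, 0.1153]
tool_rot: [-0.058, -2.196, 2.198]
contact_force: [1.4, 0.5, 0.3]
opening: -0.0005
```

```bash
python3 -c "
from meas import *
to(*d2w(.0,0),.031)
wlook('d')"
```

```text
t 7.2 pos [ 0.4153 -0.0052  0.1153] deck [-0.0878  0.0003] F [1.3893 0.5173 0.328 ]
 shift [-0.0876  0.0845  0.0004] rot [-0.0318  0.0486 -0.139 ]
```

View pics/wd.png

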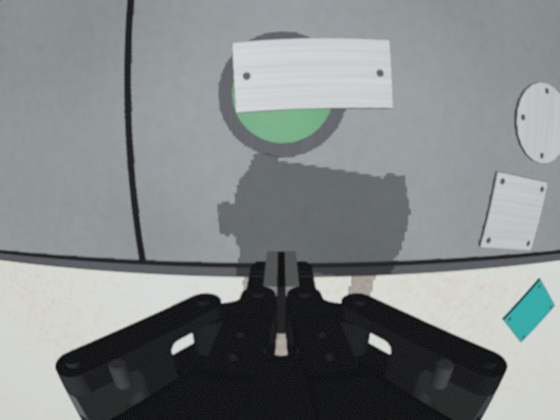

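View pics/td.png

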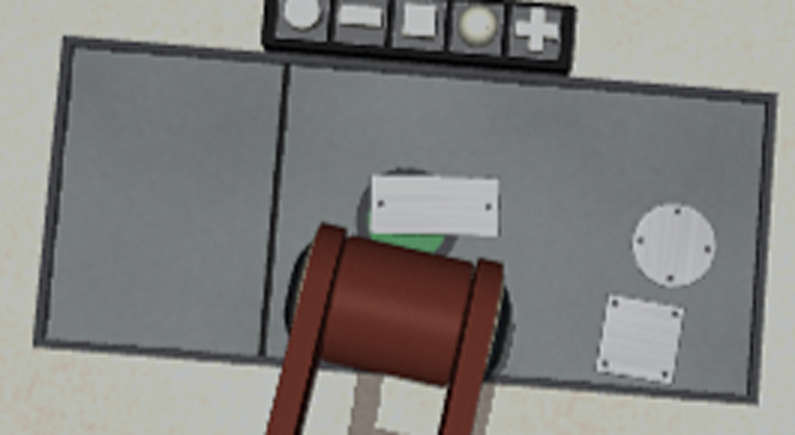

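```bash
cat >> meas.py <<'E'
WT=w2d((.5028,-.0096))
def seg(p,fish,u0,v0,roi=None,thr=150,verb=True):
    g=cv2.cvtColor(p['img'],cv2.COLOR_RGB2GRAY); hsv=cv2.cvtColor(p['img'],cv2.COLOR_RGB2HSV)
    m=((g>thr)&(hsv[...,1]<60)).astype(np.uint8)
    if roi is not None:
        q=np.zeros_like(m); q[roi[1]:roi[3],roi[0]:roi[2]]=1; m*=q
    k,l,st,ce=cv2.connectedComponentsWithStats(m)
    i=l[int(v0),int(u0)]
    if i==0: print('no blob'); return
    cn=max(cv2.findContours((l==i).astype(np.uint8),0,cv2.CHAIN_APPROX_NONE)[0],key=len)[:,0]
    W=np.array([w2d(onz(p,u,v,.035,fish)) for u,v in cn])*1000
    r=cv2.minAreaRect(W.astype(np.float32))
    print('rect deck mm',np.round(r[0],1),'size',np.round(r[1],1),'ang',round(r[2],1),'n',st[i,4]); return r
def plates():
    p=shot('top')
    for k in ['plate_oblong','plate_square','plate_round']:
        for b in ctrl.boxes_of(p,k):
            v,u=b['position']; X=w2d(onz(p,u,v,.035))
            if abs(X[0])<.126 and abs(X[1])<.3:
                print(k,round(b['confidence'],2),(round(u),round(v)),end=' '); seg(p,False,u,v)
    return p
E
python3 -c "
from meas import *
print(WT); plates()
w=shot('wrist'); seg(w,True,310,70)
h=cv2.cvtColor(w['img'],cv2.COLOR_RGB2HSV)
# ring: dark circle fit lower arc
g=cv2.cvtColor(w['img'],cv2.COLOR_RGB2GRAY)
for a in (200,240,270,300,320):pass
m=((h[...,0]>50)&(h[...,0]<80)&(h[...,1]>90))
ys,xs=np.nonzero(m)
bot=[(x,ys[xs==x].max()) for x in range(xs.min(),xs.max()+1) if (xs==x).any() and ys[xs==x].max()>112]
P=np.array([w2d(onz(w,x,y+.5,.03,True)) for x,y in bot])*1000
A=np.c_[2*P,np.ones(len(P))]; s=np.linalg.lstsq(A,(P**2).sum(1),rcond=None)[0]; print('green circ',s[:2],np.sqrt(s[2]+s[0]**2+s[1]**2))
"
```

```text
[-0.0002  0.0004]
plate_oblong 0.62 (282, 187) rect deck mm [ 13.5 -20.8] size [ 49.1 107.8] ang 3.0 n 796
plate_square 0.87 (350, 231) rect deck mm [ -86.3 -204.6] size [64.8 64.7] ang 84.3 n 629
plate_round 0.8 (366, 201) rect deck mm [  -4.4 -227.6] size [69.5 66.8] ang 4.0 n 567
rect deck mm [-23.6 -42.6] size [302.7 195.6] ang 89.7 n 59332
green circ [-342.282    -0.0296] 148.87878969624845
```

Call:
arm_command([
  [[-0.05,0.02,0.01],[0,0,-0.1],0],
  [[-0.1,0.05,0.021],[0,0,-0.1],0],
  [[-0.101,0.07,0.021],[0,0,-0.1],0],
  [[-0.101,0.08,0.021],[0,0,-0.1],0],
  [[-0.101,0.083,0.021],[0,0,-0.1],0],
])

```text
t: 8.05
tool_pos: [0.5196, -0.0331, 0.0349]
tool_rot: [-0.056, -2.194, 2.197]
contact_force: [-8.0, -0.5, 31.4]
opening: -0.0001
```

```bash
python3 -c "
from meas import *
to(*d2w(-.002,.003),.031)"
```

```text
t 8.05 pos [ 0.5196 -0.0331  0.0349] deck [ 0.0177 -0.0222] F [-8.0177 -0.5348 31.3847]
 shift [ 0.0197  0.0039 -0.0252] rot [-0.0766  0.0035  0.017 ]
```

Call:
arm_command([
  [[0.0,0.003,0],[0,0,0],0],
  [[0.004,0.003,-0.007],[0,0,0],0],
  [[0.009,0.003,-0.014],[0,0,0],0],
  [[0.014,0.003,-0.021],[0,0,0],0],
  [[0.017,0.003,-0.024],[0,0,0],0],
])

```text
t: 8.55
tool_pos: [0.5068, -0.0087, 0.035]
tool_rot: [-0.062, -2.195, 2.202]
contact_force: [2.0, -1.3, 9.8]
opening: 0.0001
```

```bash
python3 -c "
from meas import *
to(*d2w(-.002,.003),.031)"
```

```text
t 8.55 pos [ 0.5068 -0.0087  0.035 ] deck [0.0037 0.0015] F [ 2.0137 -1.3145  9.801 ]
 shift [ 0.0057  0.004  -0.0015] rot [-0.1636  0.035  -0.3545]
```

Call:
arm_command([
  [[0.004,0.003,0],[0,0,0],0],
  [[0.004,0,0],[0,0,0],0],
  [[0.004,-0.03,0],[0,0,0],0],
  [[0.05,-0.08,0],[0,0,0],0],
  [[0.095,-0.08,0],[0,0,0],0],
])

```text
t: 9.05
tool_pos: [0.4219, -0.0045, 0.1165]
tool_rot: [-0.067, -2.197, 2.205]
contact_force: [-1.0, -1.1, 1.9]
opening: -0.0002
```

```bash
python3 -c "
from meas import *
plates(); to(*d2w(-.002,.003),.031); wlook('e')"
```

```text
plate_oblong 0.61 (276, 191) rect deck mm [5.1 1. ] size [ 39.  106.9] ang 2.0 n 521
plate_oblong 0.53 (265, 181) no blob
plate_square 0.92 (348, 235) rect deck mm [ -86.3 -204.6] size [64.8 64.7] ang 84.3 n 629
plate_round 0.67 (362, 202) rect deck mm [  -4.4 -227.6] size [69.5 66.8] ang 4.0 n 568
t 9.25 pos [ 0.4191 -0.0039  0.1126] deck [-0.0841  0.0018] F [-0.5743  0.4139  0.3513]
 shift [-0.0815  0.0823 -0.0014] rot [-0.1712  0.0251 -0.4315]
```

View pics/we.png

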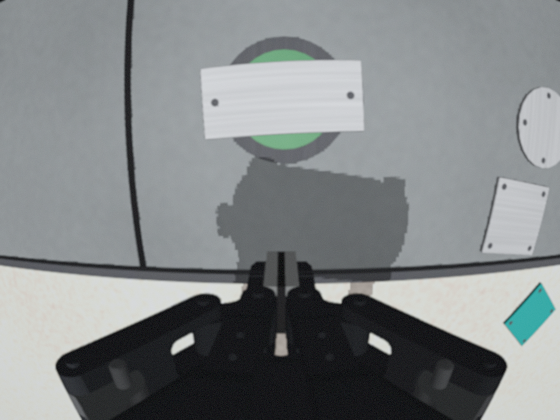

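Call:
arm_command([
  [[-0.253,0,-0.053],[0,0,-0.4],0],
  [[-0.253,0,-0.053],[0,0,-0.4],0],
  [[-0.253,0,-0.053],[0,0,-0.4],0],
  [[-0.253,0,-0.053],[0,0,-0.4],0],
  [[-0.253,0,-0.053],[0,0,-0.4],0],
])

```text
t: 9.85
tool_pos: [0.6694, 0.0351, 0.1102]
tool_rot: [-0.049, -2.19, 2.196]
contact_force: [0.5, 0.3, 0.3]
opening: 0.0001
```

```bash
python3 -c "
from meas import *
to(*d2w(.169,.055),.047)"
```

```text
t 9.85 pos [0.6694 0.0351 0.1102] deck [0.1639 0.0536] F [0.4677 0.3157 0.297 ]
 shift [-0.0055  0.0631 -0.0016] rot [-0.1562  0.0332  0.3112]
```

Call:
arm_command([
  [[-0.005,0.035,-0.0015],[0,0,0],0],
  [[-0.005,0.052,-0.0015],[0,0,0],0],
  [[-0.005,0.058,-0.0015],[0,0,0],0],
  [[-0.005,0.063,-0.0015],[0,0,0],0],
  [[-0.005,0.064,-0.0015],[0,0,0],0],
])

```text
t: 10.35
tool_pos: [0.6743, 0.0366, 0.0497]
tool_rot: [-0.046, -2.19, 2.194]
contact_force: [-11.0, 2.0, 24.7]
opening: 0.0001
```

Call:
arm_command([
  [[0,0.003,0],[0,0,0],0],
  [[0,0.003,0],[0,0,0],0],
])

```text
t: 10.55
tool_pos: [0.6743, 0.0366, 0.0499]
tool_rot: [-0.044, -2.189, 2.193]
contact_force: [-8.4, 0.4, 17.9]
opening: 0.0001
```

Call:
arm_command([
  [[0,-0.03,0],[0,0,0],0],
  [[0,-0.05,0.02],[0,0,0],0],
  [[0,-0.05,0.07],[0,0,0],0],
  [[0,-0.05,0.12],[0,0,0],0],
  [[0,-0.05,0.151],[0,0,0],0],
])

```text
t: 11.05
tool_pos: [0.666, -0.1171, 0.0991]
tool_rot: [-0.044, -2.187, 2.191]
contact_force: [1.2, 0.4, -0.0]
opening: -0.0003
```

```bash
python3 -c "
from meas import *
to(*d2w(.169,-.0955),.046)"
```

```text
t 11.05 pos [ 0.666  -0.1171  0.0991] deck [ 0.1682 -0.0986] F [ 1.2232  0.4318 -0.0304]
 shift [-0.0014  0.0531 -0.0032] rot [-0.1419 -0.0547  0.7023]
```

Call:
arm_command([
  [[-0.001,0.025,-0.002],[0,0,0.7],0],
  [[-0.001,0.042,-0.002],[0,0,0.7],0],
  [[-0.001,0.048,-0.002],[0,0,0.7],0],
  [[-0.001,0.053,-0.002],[0,0,0.7],0],
  [[-0.001,0.053,-0.002],[0,0,0.7],0],
])

```text
t: 11.55
tool_pos: [0.6653, -0.1155, 0.0497]
tool_rot: [-0.049, -2.188, 2.198]
contact_force: [-14.6, -0.9, 23.3]
opening: 0.0002
```

Call:
arm_command([
  [[0,0.003,0],[0,0,0],0],
  [[0,0.003,0],[0,0,0],0],
])

```text
t: 11.75
tool_pos: [0.6652, -0.1155, 0.0499]
tool_rot: [-0.044, -2.186, 2.2]
contact_force: [-9.0, -1.5, 15.9]
opening: 0.0001
```

Call:
arm_command([
  [[0,-0.03,0],[0,0,0],0],
  [[0.03,-0.06,-0.02],[0,0,0],0],
  [[0.08,-0.06,-0.05],[0,0,0],0],
  [[0.12,-0.06,-0.07],[0,0,0],0],
  [[0.172,-0.06,-0.086],[0,0,0],0],
])

```text
t: 12.25
tool_pos: [0.503, -0.0212, 0.1099]
tool_rot: [-0.04, -2.187, 2.199]
contact_force: [-0.6, 1.1, 0.9]
opening: 0.0002
```

```bash
python3 -c "
from meas import *
to(*d2w(-.004,-.01),.033)"
```

```text
t 12.25 pos [ 0.503  -0.0212  0.1099] deck [ 0.0006 -0.0112] F [-0.5837  1.108   0.926 ]
 shift [ 0.0038  0.077  -0.0016] rot [-0.3276  0.2793  0.5624]
```

Call:
arm_command([
  [[0.004,0.04,-0.001],[-0.3,0.3,0.6],0],
  [[0.004,0.065,-0.001],[-0.3,0.3,0.6],0],
  [[0.004,0.073,-0.001],[-0.3,0.3,0.6],0],
  [[0.004,0.077,-0.001],[-0.3,0.3,0.6],0],
  [[0.004,0.078,-0.001],[-0.3,0.3,0.6],0],
])

```text
t: 12.75
tool_pos: [0.5006, -0.0202, 0.035]
tool_rot: [-0.059, -2.197, 2.198]
contact_force: [-3.5, 0.8, 16.3]
opening: -0.0
```

Call:
arm_command([
  [[-0.002,0.0035,-0.005],[0,0,0],0],
  [[-0.008,0.0035,-0.02],[0,0,0],0],
  [[-0.014,0.0035,-0.035],[0,0,0],0],
  [[-0.02,0.0035,-0.05],[0,0,0],0],
  [[-0.026,0.0035,-0.065],[0,0,0],0],
])

```text
t: 13.25
tool_pos: [0.5334, 0.0436, 0.035]
tool_rot: [-0.063, -2.198, 2.203]
contact_force: [-0.4, -1.9, 10.2]
opening: 0.0003
```

```bash
python3 -c "
from meas import *
to(*d2w(.086,.215),.031);wlook('f')"
```

```text
t 13.25 pos [0.5334 0.0436 0.035 ] deck [0.0276 0.0551] F [-0.3992 -1.9369 10.2458]
 shift [-0.0587  0.0041 -0.1598] rot [-0.124   0.1089 -0.4499]
```

View pics/wf.png

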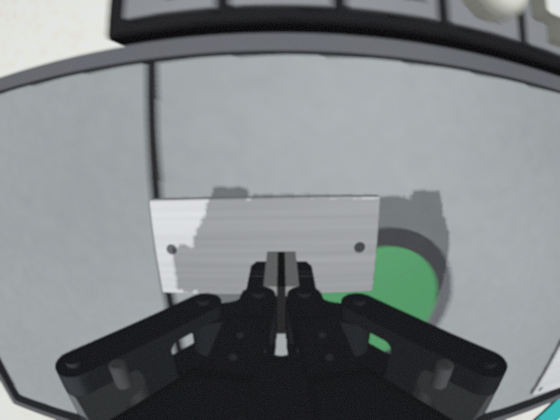

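Call:
arm_command([
  [[-0.005,0.0037,-0.015],[0,0,-0.4],0],
  [[-0.012,0.0037,-0.033],[0,0,-0.4],0],
  [[-0.019,0.0037,-0.051],[0,0,-0.4],0],
  [[-0.025,0.0037,-0.069],[0,0,-0.4],0],
  [[-0.032,0.0037,-0.087],[0,0,-0.4],0],
])

```text
t: 13.85
tool_pos: [0.5734, 0.1315, 0.035]
tool_rot: [-0.059, -2.2, 2.201]
contact_force: [-1.2, -2.1, 11.6]
opening: -0.0001
```

```bash
python3 -c "
from meas import *
to(*d2w(.086,.215),.031)"
```

```text
t 13.85 pos [0.5734 0.1315 0.035 ] deck [0.0631 0.1449] F [-1.1789 -2.0583 11.6157]
 shift [-0.0232  0.0042 -0.07  ] rot [-0.0124  0.2312 -0.3885]
```

Call:
arm_command([
  [[-0.006,0.0037,-0.018],[0,0,-0.4],0],
  [[-0.012,0.0037,-0.036],[0,0,-0.4],0],
  [[-0.018,0.0037,-0.054],[0,0,-0.4],0],
  [[-0.022,0.0037,-0.065],[0,0,-0.4],0],
  [[-0.022,0.0037,-0.067],[0,0,-0.4],0],
])

```text
t: 14.35
tool_pos: [0.6019, 0.1991, 0.035]
tool_rot: [-0.055, -2.201, 2.201]
contact_force: [-0.8, -2.5, 10.9]
opening: -0.0
```

Call:
arm_command([
  [[0,0,0],[0,0,0],0],
  [[0,-0.03,0],[0,0,0],0],
  [[0.04,-0.06,0.02],[0,0,0],0],
  [[0.09,-0.06,0.05],[0,0,0],0],
  [[0.12,-0.06,0.09],[0,0,0],0],
])

```text
t: 14.85
tool_pos: [0.4842, 0.1231, 0.0954]
tool_rot: [-0.052, -2.203, 2.203]
contact_force: [-0.5, -0.1, -0.5]
opening: 0.0001
```

```bash
python3 -c "
from meas import *
plates();to(*d2w(-.08,-.2),.09);wlook('g')"
```

```text
plate_oblong 0.59 (193, 149) rect deck mm [ 95.3 215.6] size [108.8  50.4] ang 84.3 n 776
plate_oblong 0.53 (295, 192) no blob
plate_square 0.8 (352, 230) rect deck mm [ -85.7 -204.6] size [64.7 66.8] ang 84.4 n 639
plate_round 0.61 (366, 202) rect deck mm [  -4.3 -228.8] size [69.4 69.5] ang 4.6 n 579
t 15.05 pos [0.4845 0.1223 0.0942] deck [-0.0253  0.1312] F [0.9692 0.2435 0.7362]
 shift [0.0566 0.0038 0.3309] rot [ 0.0101  0.323  -0.2679]
```

View pics/tg.png

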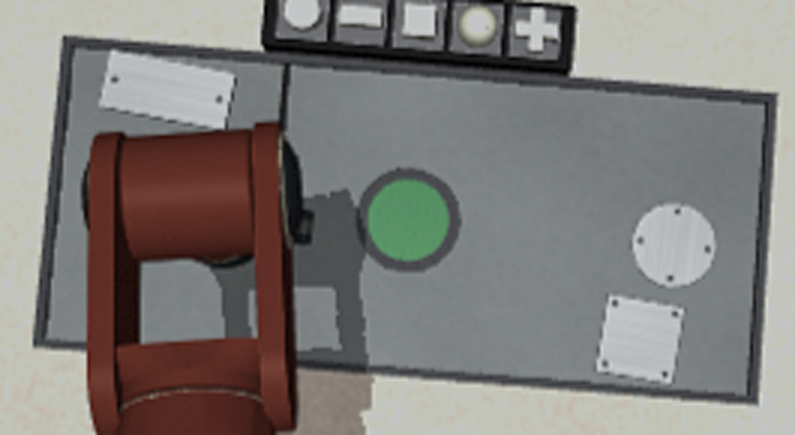

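View pics/wg.png

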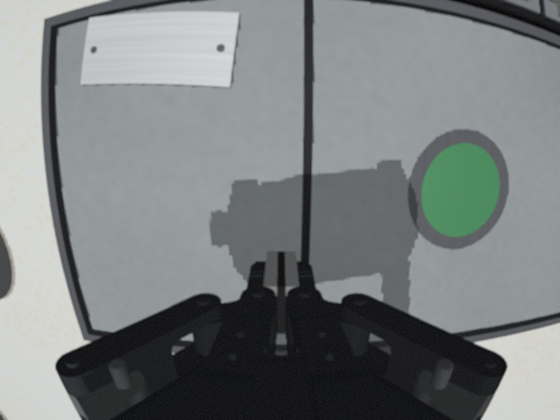

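Call:
arm_command([
  [[0.061,0,0.336],[0,0,-0.3],0],
  [[0.061,0,0.336],[0,0,-0.3],0],
  [[0.061,0,0.336],[0,0,-0.3],0],
  [[0.061,0,0.336],[0,0,-0.3],0],
  [[0.061,0,0.336],[0,0,-0.3],0],
])

```text
t: 15.65
tool_pos: [0.4316, -0.1233, 0.0957]
tool_rot: [-0.051, -2.201, 2.201]
contact_force: [0.6, -0.8, -0.2]
opening: -0.0001
```

```bash
python3 -c "
from meas import *
to(*d2w(-.086,-.205),.033);"
```

```text
t 15.65 pos [ 0.4316 -0.1233  0.0957] deck [-0.0655 -0.1168] F [ 0.6121 -0.8183 -0.2003]
 shift [0.0215 0.0627 0.088 ] rot [-0.0081  0.475  -0.1748]
```

Call:
arm_command([
  [[0.021,0.01,0.045],[0,0.5,-0.2],0],
  [[0.021,0.03,0.088],[0,0.5,-0.2],0],
  [[0.021,0.05,0.088],[0,0.5,-0.2],0],
  [[0.021,0.058,0.088],[0,0.5,-0.2],0],
  [[0.021,0.062,0.088],[0,0.5,-0.2],0],
])

```text
t: 16.15
tool_pos: [0.4085, -0.2111, 0.0349]
tool_rot: [-0.054, -2.195, 2.196]
contact_force: [-5.2, 1.6, 22.7]
opening: -0.0
```

```bash
python3 -c "
from meas import *
to(*d2w(0,0),.033);wlook('h')"
```

```text
t 16.15 pos [ 0.4085 -0.2111  0.0349] deck [-0.0841 -0.2056] F [-5.199   1.5968 22.7234]
 shift [-0.0842  0.0017 -0.2056] rot [-0.0364  0.039   0.0464]
```

View pics/wh.png

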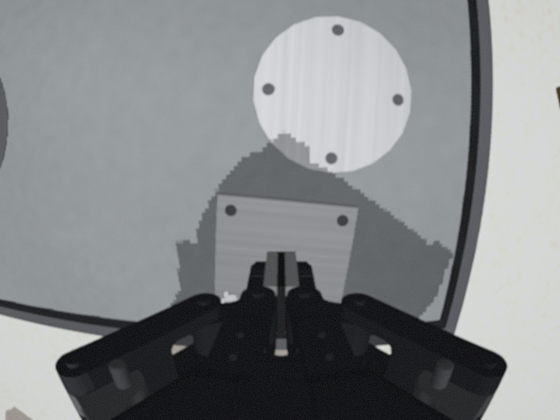

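Call:
arm_command([
  [[0,0.0035,-0.005],[0,0,0],0],
  [[-0.001,0.0035,-0.018],[0,0,0],0],
  [[-0.004,0.0035,-0.033],[0,0,0],0],
  [[-0.008,0.0035,-0.048],[0,0,0],0],
  [[-0.013,0.0035,-0.064],[0,0,0],0],
])

```text
t: 16.75
tool_pos: [0.4288, -0.148, 0.035]
tool_rot: [-0.06, -2.195, 2.207]
contact_force: [-0.3, -2.1, 8.9]
opening: -0.0001
```

```bash
python3 -c "
from meas import *
to(*d2w(0,0),.031);wlook('i')"
```

```text
t 16.75 pos [ 0.4288 -0.148   0.035 ] deck [-0.067  -0.1416] F [-0.3173 -2.1416  8.9258]
 shift [-0.0675  0.0037 -0.1413] rot [-0.3124  0.2165 -0.4047]
```

View pics/wi.png

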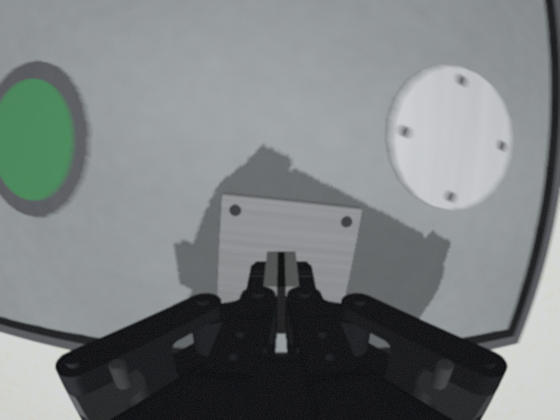

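Call:
arm_command([
  [[-0.007,0.0037,-0.015],[-0.3,0,-0.4],0],
  [[-0.015,0.0037,-0.032],[-0.3,0,-0.4],0],
  [[-0.023,0.0037,-0.049],[-0.3,0,-0.4],0],
  [[-0.031,0.0037,-0.066],[-0.3,0,-0.4],0],
  [[-0.039,0.0037,-0.083],[-0.3,0,-0.4],0],
])

```text
t: 17.35
tool_pos: [0.476, -0.0649, 0.035]
tool_rot: [-0.055, -2.202, 2.204]
contact_force: [-0.6, -2.7, 11.3]
opening: 0.0001
```

```bash
python3 -c "
from meas import *
to(*d2w(0,0),.031);wlook('j')"
```

```text
t 17.35 pos [ 0.476  -0.0649  0.035 ] deck [-0.0242 -0.0562] F [-0.5865 -2.682  11.2983]
 shift [-0.0246  0.0041 -0.056 ] rot [-0.0299  0.4594 -0.3922]
```

View pics/wj.png

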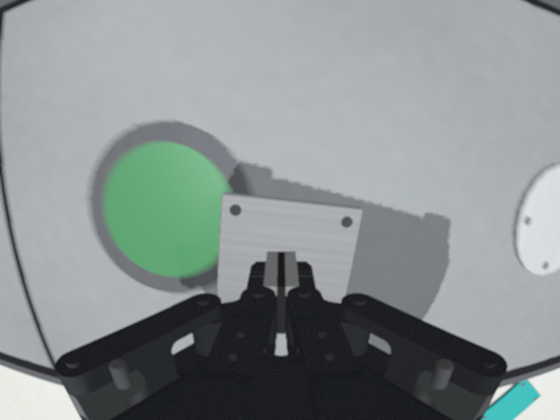

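Call:
arm_command([
  [[-0.007,0.0037,-0.016],[0,0.4,-0.4],0],
  [[-0.015,0.0037,-0.033],[0,0.4,-0.4],0],
  [[-0.022,0.0037,-0.048],[0,0.4,-0.4],0],
  [[-0.026,0.0037,-0.055],[0,0.4,-0.4],0],
  [[-0.026,0.0037,-0.057],[0,0.4,-0.4],0],
])

```text
t: 17.95
tool_pos: [0.509, -0.0063, 0.035]
tool_rot: [-0.058, -2.203, 2.202]
contact_force: [0.2, -2.4, 9.0]
opening: -0.0002
```

Call:
arm_command([
  [[0,0,0],[0,0,0],0],
  [[0,-0.03,0],[0,0,0],0],
  [[0.05,-0.08,0],[0,0,0],0],
  [[0.1,-0.08,0],[0,0,0],0],
  [[0.1,-0.08,0],[0,0,0],0],
])

```text
t: 18.45
tool_pos: [0.4067, -0.0007, 0.1153]
tool_rot: [-0.057, -2.205, 2.204]
contact_force: [1.5, 0.1, -0.9]
opening: 0.0003
```

```bash
python3 -c "
from meas import *
plates(); to(*d2w(.169,.0046),.09);wlook('k')"
```

```text
plate_oblong 0.59 (191, 150) rect deck mm [ 94.5 215.6] size [108.6  48.6] ang 83.6 n 779
plate_square 0.85 (273, 191) rect deck mm [4.5 3.2] size [64.5 64.1] ang 83.3 n 615
plate_round 0.57 (364, 202) rect deck mm [  -4.4 -227.6] size [69.5 66.8] ang 4.0 n 565
t 18.65 pos [ 0.409  -0.0013  0.1146] deck [-0.0943  0.0038] F [ 0.4306 -0.1288  0.3223]
 shift [-0.2631  0.027   0.0012] rot [ 0.0325  0.4224 -0.5296]
```

View pics/wk.png

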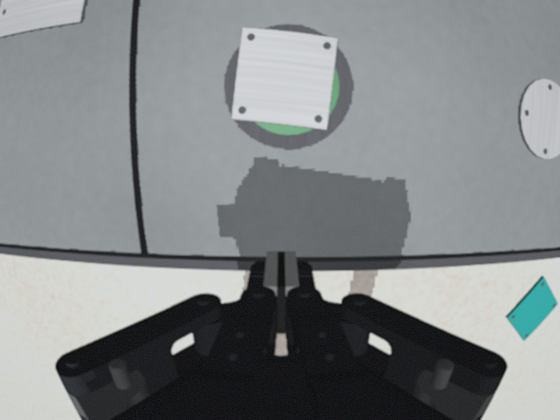

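View pics/tk.png

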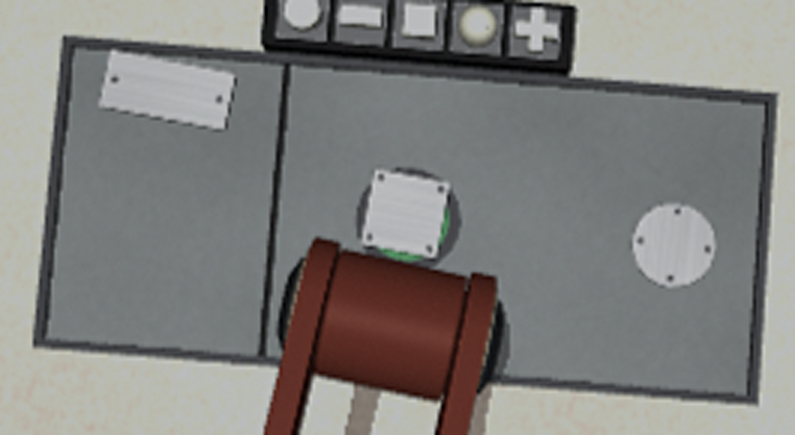

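Call:
arm_command([
  [[-0.05,0.01,0.001],[0,0.4,-0.5],0],
  [[-0.099,0.04,0.001],[0,0.4,-0.5],0],
  [[-0.099,0.068,0.001],[0,0.4,-0.5],0],
  [[-0.099,0.078,0.001],[0,0.4,-0.5],0],
  [[-0.099,0.081,0.001],[0,0.4,-0.5],0],
])

```text
t: 19.25
tool_pos: [0.5103, -0.007, 0.035]
tool_rot: [-0.053, -2.196, 2.194]
contact_force: [-4.3, 1.0, 19.7]
opening: 0.0002
```

```bash
python3 -c "
from meas import *
to(*d2w(0,0),.031)"
```

```text
t 19.25 pos [ 0.5103 -0.007   0.035 ] deck [0.0071 0.0034] F [-4.3266  0.9621 19.7098]
 shift [0.0071 0.004  0.0034] rot [0.0486 0.0205 0.1239]
```

Call:
arm_command([
  [[0.003,0.003,0.002],[0,0,0],0],
  [[0.006,0.003,0.0035],[0,0,0],0],
  [[0.0065,0.003,0.0035],[0,0,0],0],
  [[0.0065,0.003,0.0035],[0,0,0],0],
])

```text
t: 19.65
tool_pos: [0.5071, -0.0105, 0.035]
tool_rot: [-0.061, -2.198, 2.197]
contact_force: [1.8, 0.2, 8.9]
opening: 0.0
```

```bash
python3 -c "
from meas import *
to(*d2w(0,0),.031)"
```

```text
t 19.65 pos [ 0.5071 -0.0105  0.035 ] deck [ 0.0041 -0.0003] F [1.8172 0.2016 8.931 ]
 shift [ 0.0041  0.004  -0.0003] rot [ 0.0296  0.0208 -0.2531]
```

Call:
arm_command([
  [[0.004,0.003,0],[0,0,0],0],
  [[0.004,0.003,0],[0,0,0],0],
  [[0.002,-0.03,0],[0,0,0],0],
  [[0.05,-0.08,0],[0,0,0],0],
  [[0.1,-0.08,0],[0,0,0],0],
])

```text
t: 20.15
tool_pos: [0.4242, -0.0068, 0.116]
tool_rot: [-0.067, -2.2, 2.201]
contact_force: [-0.4, 0.8, 2.4]
opening: 0.0001
```

```bash
python3 -c "
from meas import *
to(*d2w(.169,.0046),.1);plates(); wlook('l'); to(*d2w(.169,.0046),.1)"
```

```text
t 20.15 pos [ 0.4242 -0.0068  0.116 ] deck [-0.0789 -0.0008] F [-0.3618  0.8172  2.437 ]
 shift [-0.2477  0.0185 -0.0052] rot [-0.0175  0.0451 -0.5845]
plate_oblong 0.95 (193, 149) rect deck mm [ 94.6 215.5] size [108.6  48.9] ang 83.3 n 782
plate_square 0.75 (276, 189) rect deck mm [15.6 -2.2] size [64.8 37.6] ang 82.7 n 360
plate_round 0.73 (365, 202) rect deck mm [  -4.4 -227.6] size [69.5 66.8] ang 4.0 n 569
t 20.45 pos [ 0.422  -0.0062  0.1113] deck [-0.0811 -0.0004] F [0.0965 0.1905 0.3547]
 shift [-0.25    0.0124 -0.0049] rot [ 0.0345  0.0211 -0.2362]
```

View pics/wl.png

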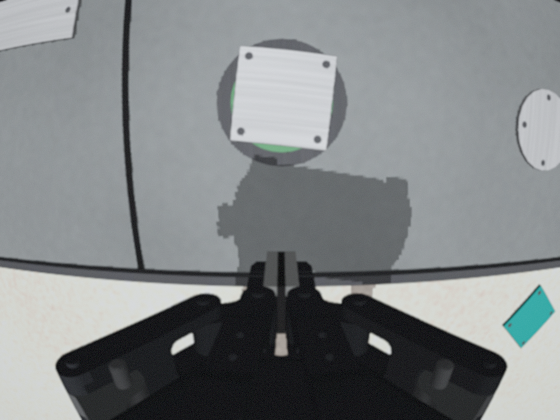

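Call:
arm_command([
  [[-0.25,0.005,-0.005],[0,0,-0.2],0],
  [[-0.25,0.005,-0.005],[0,0,-0.2],0],
  [[-0.25,0.005,-0.005],[0,0,-0.2],0],
  [[-0.25,0.005,-0.005],[0,0,-0.2],0],
  [[-0.25,0.005,-0.005],[0,0,-0.2],0],
])

```text
t: 20.95
tool_pos: [0.674, -0.0139, 0.1043]
tool_rot: [-0.053, -2.195, 2.193]
contact_force: [0.5, -0.6, 0.2]
opening: 0.0001
```

```bash
python3 -c "
from meas import *
to(*d2w(.169,.0046),.046)"
```

```text
t 20.95 pos [ 0.674  -0.0139  0.1043] deck [0.171  0.0048] F [ 0.5496 -0.6261  0.241 ]
 shift [0.0019 0.0583 0.0002] rot [0.0489 0.0258 0.1596]
```

Call:
arm_command([
  [[0.001,0.03,0],[0,0,0],0],
  [[0.001,0.047,0],[0,0,0],0],
  [[0.001,0.053,0],[0,0,0],0],
  [[0.001,0.058,0],[0,0,0],0],
  [[0.001,0.058,0],[0,0,0],0],
])

```text
t: 21.45
tool_pos: [0.6732, -0.0138, 0.0498]
tool_rot: [-0.05, -2.195, 2.193]
contact_force: [-9.5, 1.1, 21.1]
opening: 0.0
```

Call:
arm_command([
  [[0,0.003,0],[0,0,0],0],
  [[0,0.003,0],[0,0,0],0],
])

```text
t: 21.65
tool_pos: [0.6731, -0.0138, 0.0498]
tool_rot: [-0.048, -2.194, 2.192]
contact_force: [-8.7, 0.4, 18.1]
opening: 0.0001
```

Now plus: y −0.0955, dz ≈ +0.100.

Call:
arm_command([
  [[0,-0.04,0],[0,0,0],0],
  [[0,-0.05,0.01],[0,0,0],0],
  [[0,-0.05,0.055],[0,0,0],0],
  [[0,-0.05,0.098],[0,0,0],0],
  [[0,-0.05,0.1],[0,0,0],0],
])

```text
t: 22.15
tool_pos: [0.6673, -0.1183, 0.0984]
tool_rot: [-0.051, -2.189, 2.19]
contact_force: [0.0, -0.4, 0.2]
opening: 0.0002
```

```bash
python3 -c "
from meas import *
to(*d2w(.169,-.0955),.046)"
```

```text
t 22.15 pos [ 0.6673 -0.1183  0.0984] deck [ 0.1696 -0.0998] F [ 0.0179 -0.3768  0.1851]
 shift [ 0.0002  0.0524 -0.0043] rot [-0.0398 -0.2103  0.4649]
```

Call:
arm_command([
  [[0,0.025,-0.003],[0,-0.2,0.4],0],
  [[0,0.041,-0.003],[0,-0.2,0.4],0],
  [[0,0.047,-0.003],[0,-0.2,0.4],0],
  [[0,0.052,-0.003],[0,-0.2,0.4],0],
  [[0,0.052,-0.003],[0,-0.2,0.4],0],
])

```text
t: 22.65
tool_pos: [0.666, -0.1151, 0.0498]
tool_rot: [-0.048, -2.192, 2.194]
contact_force: [-13.3, 0.8, 21.7]
opening: -0.0001
```

Call:
arm_command([
  [[0,0.003,0],[0,0,0],0],
  [[0,0.003,0],[0,0,0],0],
])

```text
t: 22.85
tool_pos: [0.6659, -0.115, 0.0499]
tool_rot: [-0.044, -2.19, 2.195]
contact_force: [-9.2, -0.7, 17.0]
opening: 0.0
```

Call:
arm_command([
  [[0,-0.03,0],[0,0,0],0],
  [[0.03,-0.06,-0.02],[0,0,0],0],
  [[0.08,-0.06,-0.05],[0,0,0],0],
  [[0.12,-0.06,-0.07],[0,0,0],0],
  [[0.169,-0.06,-0.088],[0,0,0],0],
])

```text
t: 23.35
tool_pos: [0.5048, -0.019, 0.1104]
tool_rot: [-0.042, -2.191, 2.194]
contact_force: [-0.5, 0.8, -0.7]
opening: 0.0002
```

```bash
python3 -c "
from meas import *
to(*d2w(0.002,-.008),.033)"
```

```text
t 23.35 pos [ 0.5048 -0.019   0.1104] deck [ 0.0023 -0.0089] F [-0.5209  0.7897 -0.6569]
 shift [-0.0005  0.0774 -0.0011] rot [-0.1069  0.2033  0.549 ]
```

Call:
arm_command([
  [[0,0.04,0],[0,0.2,0.5],0],
  [[0,0.065,0],[0,0.2,0.5],0],
  [[0,0.073,0],[0,0.2,0.5],0],
  [[0,0.077,0],[0,0.2,0.5],0],
  [[0,0.078,0],[0,0.2,0.5],0],
])

```text
t: 23.85
tool_pos: [0.5062, -0.0191, 0.035]
tool_rot: [-0.057, -2.194, 2.199]
contact_force: [-2.4, 0.2, 14.6]
opening: 0.0001
```

Call:
arm_command([
  [[0,0.0035,-0.005],[0,0,0],0],
  [[0,0.0035,-0.02],[0,0,0],0],
  [[0,0.0035,-0.037],[0,0,0],0],
  [[0,0.0035,-0.054],[0,0,0],0],
  [[0,0.0035,-0.071],[0,0,0],0],
])

```text
t: 24.35
tool_pos: [0.5135, 0.0518, 0.035]
tool_rot: [-0.063, -2.196, 2.204]
contact_force: [0.1, -2.2, 10.4]
opening: -0.0002
```

```bash
python3 -c "
from meas import *
to(*d2w(.006,.205),.031);wlook('m')"
```

```text
t 24.35 pos [0.5135 0.0518 0.035 ] deck [0.0074 0.0623] F [ 0.1409 -2.1806 10.3525]
 shift [ 0.0012  0.0035 -0.1427] rot [-0.188   0.0616 -0.4357]
```

View pics/wm.png

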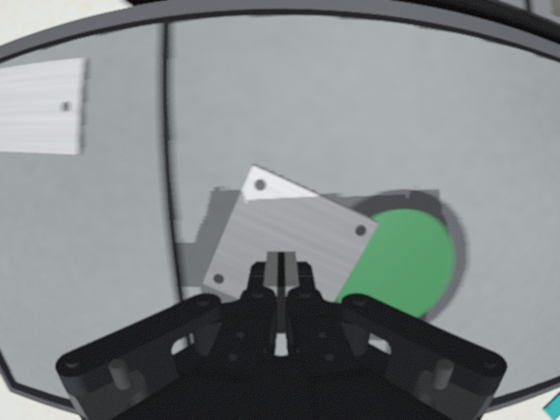

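Call:
arm_command([
  [[0,0.0037,-0.015],[0,0,-0.4],0],
  [[0,0.0037,-0.032],[0,0,-0.4],0],
  [[0,0.0037,-0.049],[0,0,-0.4],0],
  [[0,0.0037,-0.066],[0,0,-0.4],0],
  [[0,0.0037,-0.083],[0,0,-0.4],0],
])

```text
t: 24.95
tool_pos: [0.5213, 0.1372, 0.035]
tool_rot: [-0.06, -2.199, 2.202]
contact_force: [0.9, -2.5, 10.4]
opening: 0.0003
```

```bash
python3 -c "
from meas import *
to(*d2w(.006,.205),.031);wlook('n')"
```

```text
t 24.95 pos [0.5213 0.1372 0.035 ] deck [0.0108 0.148 ] F [ 0.8754 -2.5378 10.3751]
 shift [ 0.0046  0.0039 -0.0571] rot [-0.0529  0.176  -0.3903]
```

View pics/wn.png

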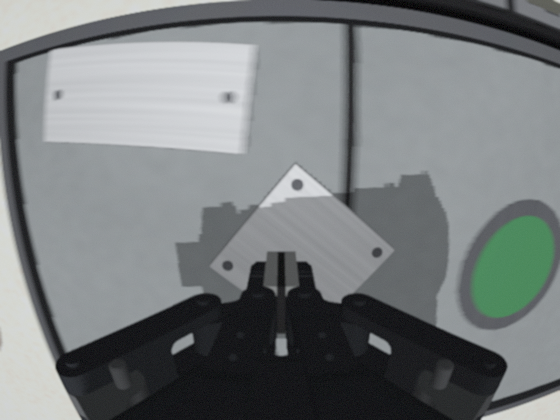

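Call:
arm_command([
  [[0.001,0.0037,-0.015],[0,0,-0.4],0],
  [[0.003,0.0037,-0.031],[0,0,-0.4],0],
  [[0.005,0.0037,-0.046],[0,0,-0.4],0],
  [[0.006,0.0037,-0.058],[0,0,-0.4],0],
  [[0.006,0.0037,-0.06],[0,0,-0.4],0],
])

```text
t: 25.55
tool_pos: [0.5215, 0.2008, 0.035]
tool_rot: [-0.055, -2.204, 2.199]
contact_force: [-0.6, -2.6, 11.3]
opening: 0.0003
```

Call:
arm_command([
  [[0,0,0],[0,0,0],0],
  [[0,-0.03,0],[0,0,0],0],
  [[0.02,-0.06,0.04],[0,0,0],0],
  [[0.05,-0.07,0.09],[0,0,0],0],
  [[0.09,-0.07,0.14],[0,0,0],0],
])

```text
t: 26.05
tool_pos: [0.443, 0.0842, 0.106]
tool_rot: [-0.058, -2.207, 2.202]
contact_force: [-0.2, -1.0, 0.6]
opening: 0.0001
```

```bash
python3 -c "
from meas import *
to(*d2w(-.0044,-.228),.09);wlook('o');plates()"
```

```text
t 26.05 pos [0.443  0.0842 0.106 ] deck [-0.0647  0.091 ] F [-0.2012 -1.0321  0.5956]
 shift [-0.0577  0.0157  0.3195] rot [ 0.1431  0.4395 -0.5393]
plate_oblong 0.72 (195, 149) rect deck mm [ 94.6 215.7] size [108.7  49.4] ang 84.1 n 786
plate_square 0.73 (196, 179) rect deck mm [ 10.6 201.5] size [64.9 64.8] ang 47.7 n 480
plate_round 0.88 (363, 198) rect deck mm [  -4.4 -227.6] size [69.6 66.8] ang 4.0 n 576
plate_round 0.71 (195, 181) rect deck mm [ 10.6 201.5] size [64.9 64.8] ang 47.7 n 480
```

View pics/wo.png

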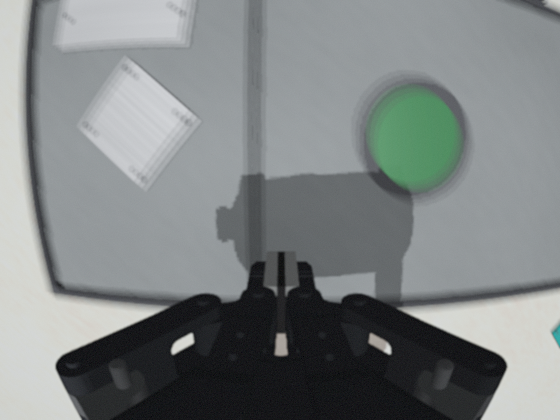

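View pics/to.png

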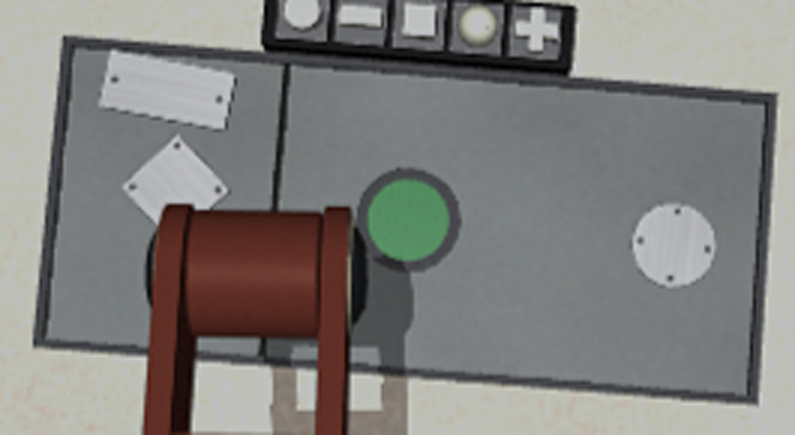

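Call:
arm_command([
  [[-0.06,0.01,0.319],[0,0.4,-0.5],0],
  [[-0.06,0.01,0.319],[0,0.4,-0.5],0],
  [[-0.06,0.01,0.319],[0,0.4,-0.5],0],
  [[-0.06,0.01,0.319],[0,0.4,-0.5],0],
  [[-0.06,0.01,0.319],[0,0.4,-0.5],0],
])

```text
t: 26.85
tool_pos: [0.4793, -0.1638, 0.0957]
tool_rot: [-0.053, -2.199, 2.192]
contact_force: [1.1, 0.3, -0.3]
opening: -0.0001
```

```bash
python3 -c "
from meas import *
to(*d2w(-.0044,-.228),.033)
p=shot('top','top9.png'); w=shot('wrist','wp.png')
for q,f in ((p,False),(w,True)):
  for b in ctrl.boxes_of(q,'plate_round'): v,u=b['position']; print((u,v),b['confidence'],w2d(onz(q,u,v,.035,f)))
"
```

```text
t 26.85 pos [ 0.4793 -0.1638  0.0957] deck [-0.0158 -0.1548] F [ 1.0749  0.3287 -0.3492]
 shift [-0.0114  0.0625  0.0734] rot [0.1775 0.0745 0.1182]
(376.1, 204.3) 0.81 [ 0.0016 -0.2244]
```

View pics/wp.png

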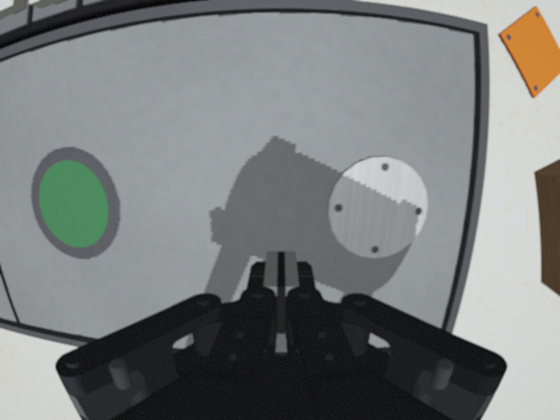

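Call:
arm_command([
  [[-0.011,0.01,0.04],[0.1,0,0],0],
  [[-0.012,0.03,0.073],[0.1,0,0],0],
  [[-0.012,0.05,0.073],[0.1,0,0],0],
  [[-0.012,0.058,0.073],[0.1,0,0],0],
  [[-0.012,0.062,0.073],[0.1,0,0],0],
])

```text
t: 27.55
tool_pos: [0.4883, -0.2351, 0.0349]
tool_rot: [-0.051, -2.197, 2.193]
contact_force: [-5.3, 2.4, 24.0]
opening: -0.0001
```

Call:
arm_command([
  [[0,0.0035,-0.005],[0,0,0],0],
  [[0,0.0035,-0.02],[0,0,0],0],
  [[0,0.0035,-0.037],[0,0,0],0],
  [[0,0.0035,-0.054],[0,0,0],0],
  [[0,0.0035,-0.071],[0,0,0],0],
])

```text
t: 28.05
tool_pos: [0.495, -0.1636, 0.035]
tool_rot: [-0.055, -2.197, 2.201]
contact_force: [0.1, -2.9, 9.1]
opening: -0.0001
```

```bash
python3 -c "
from meas import *
to(*d2w(0,0),.031);wlook('q')"
```

```text
t 28.05 pos [ 0.495  -0.1636  0.035 ] deck [-0.0001 -0.1538] F [ 0.075  -2.8555  9.1402]
 shift [-0.0008  0.0037 -0.1538] rot [-0.1021  0.2492 -0.166 ]
```

View pics/wq.png

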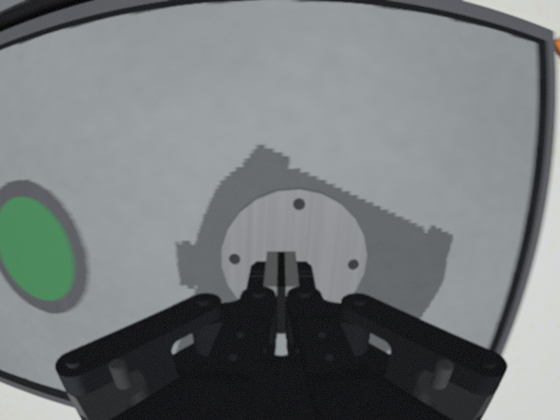

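Call:
arm_command([
  [[0,0.0037,-0.015],[0,0.2,-0.2],0],
  [[0,0.0037,-0.032],[0,0.2,-0.2],0],
  [[0,0.0037,-0.049],[0,0.2,-0.2],0],
  [[0,0.0037,-0.066],[0,0.2,-0.2],0],
  [[0,0.0037,-0.083],[0,0.2,-0.2],0],
])

```text
t: 28.65
tool_pos: [0.502, -0.0778, 0.035]
tool_rot: [-0.056, -2.199, 2.203]
contact_force: [0.2, -2.5, 9.7]
opening: -0.0001
```

```bash
python3 -c "
from meas import *
to(*d2w(0,0),.031);wlook('r')"
```

```text
t 28.65 pos [ 0.502  -0.0778  0.035 ] deck [ 0.0025 -0.0678] F [ 0.2287 -2.5373  9.6643]
 shift [ 0.0022  0.0039 -0.0678] rot [-0.1058  0.3147 -0.3255]
```

View pics/wr.png

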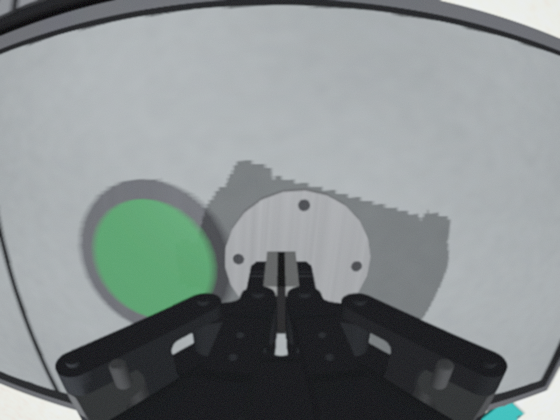

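Call:
arm_command([
  [[0,0.0037,-0.015],[0,0.3,-0.3],0],
  [[0,0.0037,-0.032],[0,0.3,-0.3],0],
  [[0.001,0.0037,-0.049],[0,0.3,-0.3],0],
  [[0.001,0.0037,-0.065],[0,0.3,-0.3],0],
  [[0.001,0.0037,-0.076],[0,0.3,-0.3],0],
])

```text
t: 29.25
tool_pos: [0.5074, 0.0017, 0.035]
tool_rot: [-0.058, -2.201, 2.203]
contact_force: [-0.4, -2.9, 10.0]
opening: 0.0002
```

Call:
arm_command([
  [[0,0.002,0],[0,0,0],0],
  [[0,-0.03,0],[0,0,0],0],
  [[0.05,-0.08,0.002],[0,0,0],0],
  [[0.11,-0.08,0.004],[0,0,0],0],
  [[0.11,-0.08,0.004],[0,0,0],0],
])

```text
t: 29.75
tool_pos: [0.395, 0.0042, 0.1152]
tool_rot: [-0.055, -2.203, 2.205]
contact_force: [0.1, 0.4, 0.1]
opening: -0.0004
```

```bash
python3 -c "
from meas import *
plates(); to(*d2w(0,0),.033);wlook('s')"
```

```text
plate_oblong 0.89 (191, 149) rect deck mm [ 94.5 215.6] size [108.6  48.6] ang 83.6 n 778
plate_square 0.64 (196, 182) rect deck mm [ 10.1 200.9] size [64.7 64.8] ang 47.7 n 610
plate_round 0.79 (273, 191) rect deck mm [5.2 4.9] size [69.5 66.7] ang 4.6 n 571
t 29.95 pos [0.3968 0.0037 0.1146] deck [-0.1067  0.0082] F [ 0.4634 -0.2435  0.9002]
 shift [-0.106   0.0825  0.009 ] rot [-0.0398  0.4301 -0.4938]
```

View pics/ws.png

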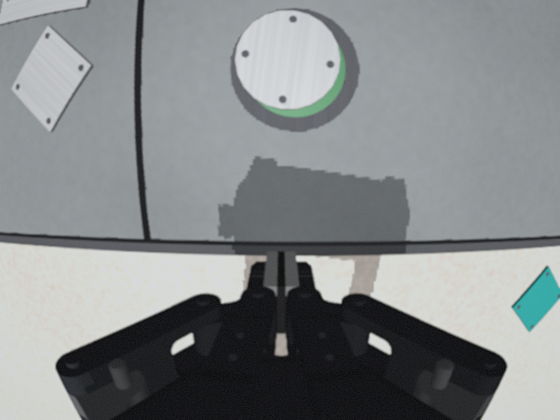

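View pics/ts.png

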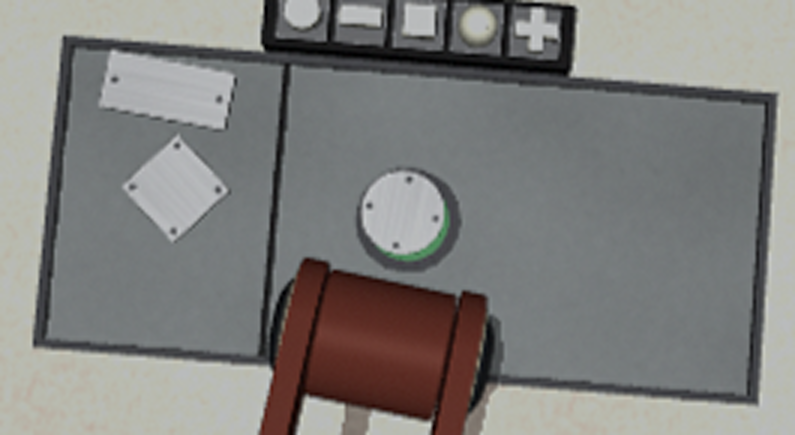

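Call:
arm_command([
  [[-0.05,0.01,0.003],[0,0.4,-0.5],0],
  [[-0.1,0.04,0.003],[0,0.4,-0.5],0],
  [[-0.113,0.068,0.003],[0,0.4,-0.5],0],
  [[-0.113,0.078,0.003],[0,0.4,-0.5],0],
  [[-0.113,0.081,0.003],[0,0.4,-0.5],0],
])

```text
t: 30.55
tool_pos: [0.5128, -0.0047, 0.035]
tool_rot: [-0.053, -2.194, 2.195]
contact_force: [-4.0, 0.3, 20.6]
opening: -0.0005
```

```bash
python3 -c "
from meas import *
to(*d2w(0,0),.031)"
```

```text
t 30.55 pos [ 0.5128 -0.0047  0.035 ] deck [0.0096 0.0058] F [-4.0367  0.2646 20.6107]
 shift [0.0096 0.004  0.0058] rot [-0.0222  0.029   0.1278]
```

Call:
arm_command([
  [[0.003,0.003,0.002],[0,0,0],0],
  [[0.006,0.003,0.004],[0,0,0],0],
  [[0.008,0.003,0.0055],[0,0,0],0],
  [[0.008,0.003,0.0055],[0,0,0],0],
])

```text
t: 30.95
tool_pos: [0.508, -0.0099, 0.035]
tool_rot: [-0.06, -2.197, 2.198]
contact_force: [1.4, 1.2, 10.5]
opening: -0.0006
```

```bash
python3 -c "
from meas import *
to(*d2w(0.004,0.001),.031)"
```

```text
t 30.95 pos [ 0.508  -0.0099  0.035 ] deck [0.005  0.0004] F [ 1.4191  1.2465 10.4639]
 shift [ 0.001   0.004  -0.0006] rot [-0.0244  0.0434 -0.2377]
```

Call:
arm_command([
  [[0.002,0.003,0],[0,0,0],0],
  [[0.002,0,0],[0,0,0],0],
  [[0.002,-0.03,0],[0,0,0],0],
  [[0.06,-0.08,0],[0,0,0],0],
  [[0.11,-0.08,0],[0,0,0],0],
])

```text
t: 31.45
tool_pos: [0.4212, -0.0057, 0.1126]
tool_rot: [-0.063, -2.199, 2.201]
contact_force: [-1.6, -0.0, 1.7]
opening: -0.0002
```

```bash
python3 -c "
from meas import *
wlook('u');plates(); to(*d2w(.169,.1045),.1)"
```

```text
plate_oblong 0.56 (195, 150) rect deck mm [ 94.6 215.5] size [108.6  48.9] ang 83.3 n 782
plate_square 0.75 (197, 182) rect deck mm [ 10.1 200.9] size [64.7 64.8] ang 47.7 n 615
plate_round 0.69 (275, 192) rect deck mm [ 3.  -0.5] size [64.4 66.7] ang 4.6 n 540
t 31.75 pos [ 0.4199 -0.0054  0.109 ] deck [-0.0832  0.0003] F [-0.0645  0.4631  0.315 ]
 shift [-0.2523  0.0099 -0.1039] rot [-0.0172  0.0492 -0.2032]
```

View pics/wu.png

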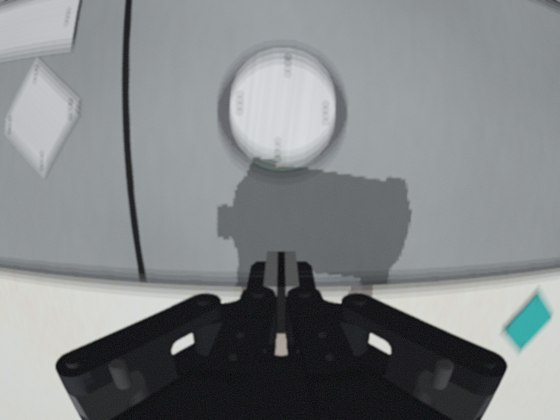

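Call:
arm_command([
  [[-0.252,0.005,-0.104],[0,0,-0.2],0],
  [[-0.252,0.005,-0.104],[0,0,-0.2],0],
  [[-0.252,0.005,-0.104],[0,0,-0.2],0],
  [[-0.252,0.005,-0.104],[0,0,-0.2],0],
  [[-0.252,0.005,-0.104],[0,0,-0.2],0],
])

```text
t: 32.25
tool_pos: [0.6576, 0.0791, 0.1022]
tool_rot: [-0.051, -2.194, 2.195]
contact_force: [0.5, -1.5, 0.3]
opening: -0.0002
```

```bash
python3 -c "
from meas import *
to(*d2w(.169,.1045),.046)"
```

```text
t 32.25 pos [0.6576 0.0791 0.1022] deck [0.1498 0.0969] F [ 0.5075 -1.482   0.3115]
 shift [-0.0194  0.0561 -0.0077] rot [-0.0335  0.0654  0.1963]
```

Call:
arm_command([
  [[-0.019,0.01,-0.007],[0,0,0],0],
  [[-0.019,0.035,-0.007],[0,0,0],0],
  [[-0.019,0.047,-0.007],[0,0,0],0],
  [[-0.019,0.054,-0.007],[0,0,0],0],
  [[-0.019,0.056,-0.007],[0,0,0],0],
])

```text
t: 32.75
tool_pos: [0.6773, 0.0856, 0.0496]
tool_rot: [-0.047, -2.193, 2.193]
contact_force: [-14.6, 0.3, 28.1]
opening: -0.0001
```

Call:
arm_command([
  [[0,0.003,0],[0,0,0],0],
  [[0,0.003,0],[0,0,0],0],
])

```text
t: 32.95
tool_pos: [0.6773, 0.0856, 0.0498]
tool_rot: [-0.043, -2.191, 2.191]
contact_force: [-10.9, -0.6, 19.6]
opening: 0.0
```

Call:
arm_command([
  [[0,-0.04,0],[0,0,0],0],
  [[0,-0.05,0.04],[0,0,0],0],
  [[0,-0.05,0.09],[0,0,0],0],
  [[0,-0.05,0.14],[0,0,0],0],
  [[0,-0.05,0.18],[0,0,0],0],
])

```text
t: 33.45
tool_pos: [0.6683, -0.0966, 0.0987]
tool_rot: [-0.042, -2.19, 2.19]
contact_force: [0.9, -0.1, -0.0]
opening: -0.0
```

```bash
python3 -c "
from meas import *
to(*d2w(.169,-.0955),.046)"
```

```text
t 33.45 pos [ 0.6683 -0.0966  0.0987] deck [ 0.1696 -0.0781] F [ 0.8844 -0.0934 -0.0252]
 shift [-0.0001  0.0528  0.0174] rot [-0.0273  0.0307  0.6831]
```

Call:
arm_command([
  [[0,0,0.017],[0,0,0.7],0],
  [[0,0.02,0.018],[0,0,0.7],0],
  [[0,0.042,0.018],[0,0,0.7],0],
  [[0,0.05,0.018],[0,0,0.7],0],
  [[0,0.053,0.018],[0,0,0.7],0],
])

```text
t: 33.95
tool_pos: [0.6664, -0.1149, 0.0495]
tool_rot: [-0.05, -2.193, 2.195]
contact_force: [-17.9, 0.0, 33.3]
opening: 0.0002
```

Call:
arm_command([
  [[0,0.003,0],[0,0,0],0],
  [[0,0.003,0],[0,0,0],0],
])

```text
t: 34.15
tool_pos: [0.6665, -0.1149, 0.0498]
tool_rot: [-0.046, -2.191, 2.195]
contact_force: [-10.2, 0.1, 16.6]
opening: 0.0003
```

Call:
arm_command([
  [[0,-0.03,0],[0,0,0],0],
  [[0.03,-0.06,-0.02],[0,0,0],0],
  [[0.08,-0.06,-0.05],[0,0,0],0],
  [[0.12,-0.06,-0.07],[0,0,0],0],
  [[0.169,-0.06,-0.095],[0,0,0],0],
])

```text
t: 34.65
tool_pos: [0.508, -0.0142, 0.1103]
tool_rot: [-0.045, -2.192, 2.194]
contact_force: [-0.3, -0.1, 0.2]
opening: 0.0002
```

```bash
python3 -c "
from meas import *
to(*d2w(0.002,0),.033);wlook('v')"
```

```text
t 34.65 pos [ 0.508  -0.0142  0.1103] deck [ 0.0052 -0.0039] F [-0.2787 -0.0672  0.1907]
 shift [ 0.0026  0.0773 -0.004 ] rot [-0.0708  0.1524  0.4409]
```

View pics/wv.png

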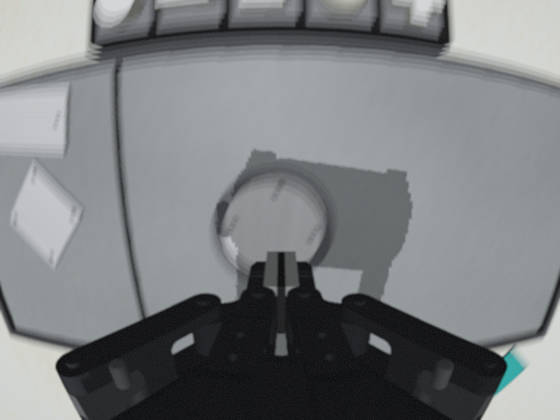

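Call:
arm_command([
  [[0.004,0.04,-0.004],[0,0.1,0.4],0],
  [[0.004,0.065,-0.004],[0,0.1,0.4],0],
  [[0.004,0.073,-0.004],[0,0.1,0.4],0],
  [[0.004,0.077,-0.004],[0,0.1,0.4],0],
  [[0.004,0.078,-0.004],[0,0.1,0.4],0],
])

```text
t: 35.25
tool_pos: [0.5026, -0.0082, 0.0349]
tool_rot: [-0.049, -2.197, 2.197]
contact_force: [-6.8, 2.4, 30.7]
opening: 0.0002
```

Call:
arm_command([
  [[0.004,0.0035,-0.004],[0,0,0],0],
  [[0.014,0.0035,-0.014],[0,0,0],0],
  [[0.026,0.0035,-0.026],[0,0,0],0],
  [[0.038,0.0035,-0.038],[0,0,0],0],
  [[0.05,0.0035,-0.05],[0,0,0],0],
])

```text
t: 35.75
tool_pos: [0.4588, 0.0441, 0.035]
tool_rot: [-0.058, -2.199, 2.202]
contact_force: [2.1, -1.6, 11.1]
opening: 0.0002
```

```bash
python3 -c "
from meas import *
to(*d2w(-.086,.18),.031)"
```

```text
t 35.75 pos [0.4588 0.0441 0.035 ] deck [-0.047   0.0518] F [ 2.0571 -1.5645 11.0896]
 shift [ 0.0385  0.0036 -0.1284] rot [-0.0655  0.2511 -0.3451]
```

Call:
arm_command([
  [[0.01,0.0037,-0.013],[0,0.2,-0.3],0],
  [[0.02,0.0037,-0.026],[0,0.2,-0.3],0],
  [[0.03,0.0037,-0.041],[0,0.2,-0.3],0],
  [[0.036,0.0037,-0.057],[0,0.2,-0.3],0],
  [[0.039,0.0037,-0.074],[0,0.2,-0.3],0],
])

```text
t: 36.25
tool_pos: [0.4272, 0.1204, 0.035]
tool_rot: [-0.065, -2.198, 2.203]
contact_force: [1.2, -3.1, 14.4]
opening: 0.0003
```

```bash
python3 -c "
from meas import *
to(*d2w(-.086,.18),.031); wlook('x')"
```

```text
t 36.25 pos [0.4272 0.1204 0.035 ] deck [-0.0824  0.1264] F [ 1.2065 -3.0681 14.3548]
 shift [ 0.0036  0.0039 -0.0536] rot [-0.0935  0.0755 -0.5091]
```

View pics/wx.png

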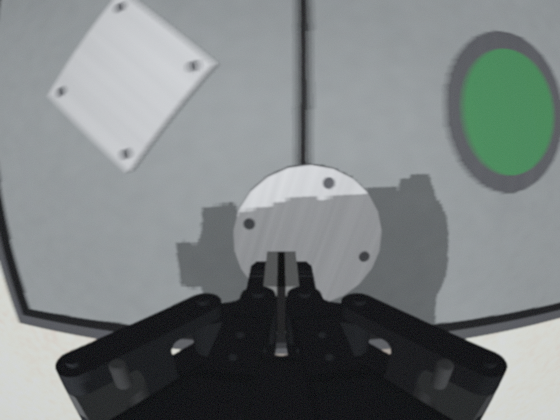

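Call:
arm_command([
  [[0.005,0.0037,-0.012],[0,0,-0.4],0],
  [[0.01,0.0037,-0.027],[0,0,-0.4],0],
  [[0.013,0.0037,-0.042],[0,0,-0.4],0],
  [[0.014,0.0037,-0.056],[0,0,-0.4],0],
  [[0.014,0.0037,-0.06],[0,0,-0.4],0],
])

```text
t: 36.85
tool_pos: [0.4194, 0.1845, 0.035]
tool_rot: [-0.059, -2.204, 2.199]
contact_force: [0.4, -2.9, 15.1]
opening: -0.0001
```

Call:
arm_command([
  [[0,0,0],[0,0,0],0],
  [[0,-0.03,0],[0,0,0],0],
  [[0,-0.07,0.03],[0,0,0],0],
  [[0,-0.07,0.08],[0,0,0],0],
  [[0,-0.07,0.13],[0,0,0],0],
])

```text
t: 37.35
tool_pos: [0.4135, 0.0538, 0.1062]
tool_rot: [-0.059, -2.207, 2.202]
contact_force: [0.9, -0.3, -0.2]
opening: -0.0004
```

```bash
python3 -c "
from meas import *
to(*d2w(.168,-.046),.1); wlook('y'); plates()"
```

```text
t 37.35 pos [0.4135 0.0538 0.1062] deck [-0.0926  0.0591] F [ 0.9436 -0.2619 -0.2008]
 shift [-0.2598  0.0085  0.1071] rot [ 0.1548  0.428  -0.5796]
plate_oblong 0.72 (192, 149) rect deck mm [ 94.6 215.5] size [108.6  48.9] ang 83.3 n 783
plate_square 0.79 (195, 184) rect deck mm [ 10.  200.8] size [65.  64.8] ang 47.7 n 616
plate_round 0.71 (197, 218) rect deck mm [-80.2 189.6] size [38.6 68.9] ang 83.8 n 306
```

View pics/wy.png

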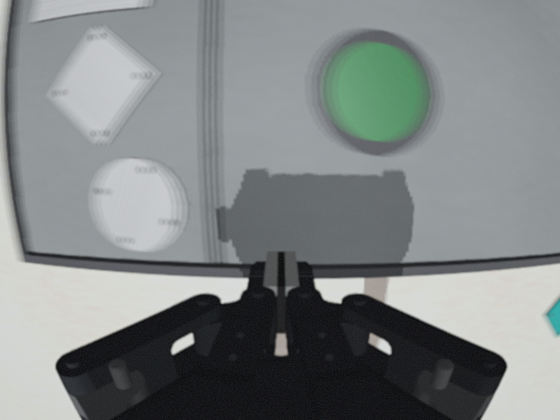

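View pics/ty.png

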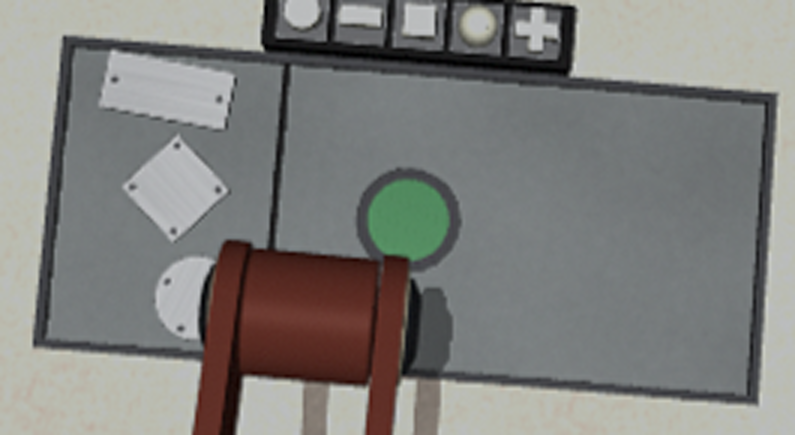

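Call:
arm_command([
  [[-0.26,0.008,0.107],[0,0.4,-0.5],0],
  [[-0.26,0.008,0.107],[0,0.4,-0.5],0],
  [[-0.26,0.008,0.107],[0,0.4,-0.5],0],
  [[-0.26,0.008,0.107],[0,0.4,-0.5],0],
  [[-0.26,0.008,0.107],[0,0.4,-0.5],0],
])

```text
t: 38.15
tool_pos: [0.6414, -0.0489, 0.0968]
tool_rot: [-0.05, -2.198, 2.19]
contact_force: [0.3, -0.4, 0.4]
opening: -0.0
```

```bash
python3 -c "
from meas import *
to(*d2w(.168,-.0456),.055); wlook('z'); plates(); to(*d2w(.168,-.0456),.055)"
```

```text
t 38.15 pos [ 0.6414 -0.0489  0.0968] deck [ 0.1402 -0.0318] F [ 0.3438 -0.4409  0.4025]
 shift [-0.028   0.0417  0.014 ] rot [0.2121 0.0945 0.2497]
plate_oblong 0.61 (194, 151) rect deck mm [ 95.2 215.7] size [108.8  50.8] ang 83.9 n 802
plate_square 0.74 (195, 181) rect deck mm [ 10.3 201.3] size [66.3 65.3] ang 47.7 n 640
plate_round 0.66 (204, 217) rect deck mm [-80.4 173.3] size [68.9 69. ] ang 4.6 n 604
t 38.45 pos [ 0.6387 -0.0487  0.0975] deck [ 0.1375 -0.0317] F [ 0.8773 -0.3095  0.6058]
 shift [-0.0306  0.0423  0.0141] rot [0.2051 0.0366 0.2502]
```

View pics/tz.png

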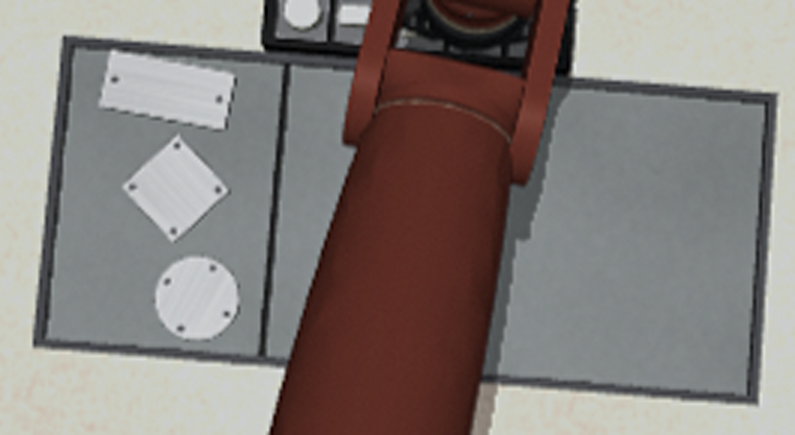

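Call:
arm_command([
  [[-0.031,0,0.014],[0.2,0,0.2],0],
  [[-0.031,0.01,0.014],[0.2,0,0.2],0],
  [[-0.031,0.03,0.014],[0.2,0,0.2],0],
  [[-0.031,0.038,0.014],[0.2,0,0.2],0],
  [[-0.031,0.042,0.014],[0.2,0,0.2],0],
])

```text
t: 38.95
tool_pos: [0.6676, -0.0628, 0.0577]
tool_rot: [-0.05, -2.196, 2.194]
contact_force: [-12.2, 2.9, 24.4]
opening: 0.0001
```

Call:
arm_command([
  [[0,0.003,0],[0,0,0],0],
  [[0,0.004,0],[0,0,0],0],
  [[0,0.004,0],[0,0,0],0],
])

```text
t: 39.25
tool_pos: [0.6675, -0.0627, 0.0579]
tool_rot: [-0.05, -2.195, 2.196]
contact_force: [-8.2, -0.2, 15.2]
opening: -0.0003
```

Call:
arm_command([
  [[0,-0.03,0],[0,0,0],0],
  [[0,-0.08,0],[0,0,0],0],
  [[0.1,-0.13,0.08],[0,0,0],0],
  [[0.15,-0.13,0.15],[0,0,0],0],
  [[0.2,-0.13,0.2],[0,0,0],0],
])

```text
t: 39.75
tool_pos: [0.5575, -0.158, 0.1738]
tool_rot: [-0.05, -2.196, 2.2]
contact_force: [0.7, -1.1, 0.6]
opening: 0.0004
```

```bash
python3 -c "
from meas import *
s=shot('scene'); cv2.imwrite('pics/s9.png',cv2.resize(s['img'][150:300,160:400,::-1],(800,500),interpolation=cv2.INTER_CUBIC)); t=shot('top','top10.png')
to(*d2w(.168,-.0456),.055); plates()"
```

```text
t 39.85 pos [ 0.5553 -0.1604  0.1731] deck [ 0.0599 -0.1475] F [0.2774 1.0243 1.0224]
 shift [-0.1083  0.1176 -0.1023] rot [-0.1326 -0.0709  0.1448]
plate_oblong 0.86 (194, 149) rect deck mm [ 95.2 215.7] size [108.8  50.8] ang 83.9 n 800
plate_square 0.81 (194, 182) rect deck mm [ 10.3 201.2] size [66.1 65.2] ang 47.7 n 636
plate_round 0.79 (206, 219) rect deck mm [-80.4 173.3] size [68.9 69. ] ang 4.6 n 602
```

View pics/s9.png

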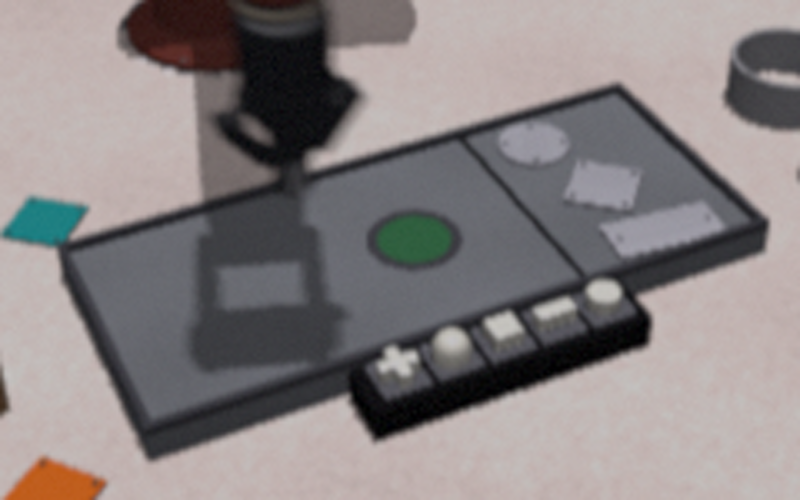

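View pics/top10.png

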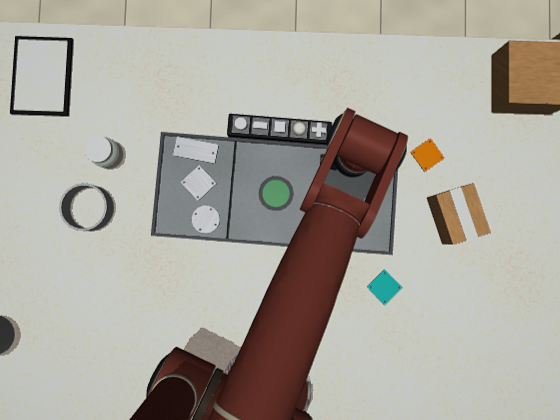

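```bash
python3 -c "
from meas import *
plates(); o=ctrl.get_obs(); print(o['t'],o['contact_force'],np.abs(o['dq']).max()); print(ctrl.finish_job())"
```

```text
plate_oblong 0.81 (195, 151) rect deck mm [ 95.2 215.7] size [108.8  50.8] ang 83.9 n 800
plate_square 0.9 (196, 181) rect deck mm [ 10.3 201.2] size [66.1 65.2] ang 47.7 n 636
plate_square 0.63 (256, 191) no blob
plate_round 0.58 (202, 218) rect deck mm [-80.4 173.3] size [68.9 69. ] ang 4.6 n 602
40.25 [-0.0411 -0.1696 -0.0288] 0.007476896402973582
the job is handed in; nothing more can be done
None
```

All three plates were on the deck, and all three are checked in. I handed the job in at about 40 s of the 210 s allowed.

**Sequence:** I pressed the domed key, then took the oblong, the square and the round in that order. Each was slid onto the window with a fingertip at mostly 9–15 N, with brief touchdown peaks up to about 31 N. With it there I pressed its own shape key and then plus, slid it on past the black line, and after the last plate pressed the domed key again.

**Centring:** Each plate needed one small corrective slide before its keys were pressed, because plates can slip under the finger. All three then measured within about 2 mm of the window's centre. That figure is partly an estimate, since the arm partly hid the plates from the top camera.

**Keys:** Every press went to the bottom, 6 mm down, at a steady 15–20 N. The highest force I read on a key was 33 N.

**Final positions:** The last check in the top and scene pictures shows the three plates lying apart, at these centres measured along the deck from the window:

| Plate | x (mm) | y (mm) |
|---|---|---|
| Oblong | 95 | 216 |
| Square | 10 | 201 |
| Round | -80 | 173 |

- **Past the line:** The nearest plate edge, the round's, is about 20 mm past the line.
- **Oblong:** It is close to the far rim and may be touching it, but its measured size fits lying flat.
- **Square:** It turned about 45° while sliding, and is clear of the other two.

The other goods look unmoved, and the robot was touching nothing at the end. The cameras disagreed with each other by about 3 mm. I saw no plate knocked aside during the run.

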